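# Hang up the rinsed mixing paddle

## Task

The blue mixing paddle has been rinsed and is draining blade up in the white stand: hang it to dry on the sloping frame by the hole in its handle, on the peg with the blue disc, pushed back to the disc and hanging straight down the slope. It is clean, so never let it touch the bench top: the low two-rail rest is there for putting it down to take it another way. Leave the other paddles, the two bottles and the carton as they are.

Things in the scene. Friction and masses are not known exactly. Their poses are not given: they have to be found in the camera images.
- paddle_blue: blue plastic mixing paddle, 190 mm long, faces alike: handle 26 wide, 8 thick, round end 28 wide with a 16 mm hanging hole; blade 42 wide, 6 thick. Origin at mid length and thickness; x along it to the hole (hole centre +81, handle end +95, blade -30 to -95, mass centre -10 mm), y across the width, z square to the faces. Starts in a slot of the drain stand, hole end down, origin 105 mm up.
- paddle_blue_eye (a point): centre of the hanging hole of the blue paddle, at mid thickness
- paddle_blue_tip (a point): outermost point of the blue paddle's blade, at mid thickness
- paddle_red: same paddle in red, same axes, standing in the other slot of the drain stand; must stay
- paddle_yellow: same paddle in yellow, same axes, hanging dry on the yellow peg as the blue one shall on its own; must stay
- peg_blue: fixed steel peg, 10 mm thick, tapered end, with a blue disc (36 mm wide, 5 thick) at its root, on the frame's top bar; it sticks out square to the slope, towards (-0.940, 0, 0.342) in this body's frame, ending 42 mm from the origin. Origin at the root, about 205 mm up; x to the frame's back, y along the row, z up. Pegs are 60 mm apart; their order varies.
- peg_blue_seat (a point): point on the axis of the blue peg 9 mm from its root: the centre of a paddle's handle thickness when the paddle lies against the disc. A hanging paddle's hole centre comes to rest about 3 mm down the slope from here
- peg_blue_end (a point): outer end of the blue peg
- peg_red: fixed steel peg, 10 mm thick, tapered end, with a red disc (36 mm wide, 5 thick) at its root, on the frame's top bar; it sticks out square to the slope, towards (-0.940, 0, 0.342) in this body's frame, ending 42 mm from the origin. Origin at the root, about 205 mm up; x to the frame's back, y along the row, z up. Pegs are 60 mm apart; their order varies. Empty.
- peg_yellow: fixed steel peg, 10 mm thick, tapered end, with a yellow disc (36 mm wide, 5 thick) at its root, on the frame's top bar; it sticks out square to the slope, towards (-0.940, 0, 0.342) in this body's frame, ending 42 mm from the origin. Origin at the root, about 205 mm up; x to the frame's back, y along the row, z up. Pegs are 60 mm apart; their order varies.
- frame: fixed drying frame, 112 x 204 mm, 240 high: white drip tray and a rack sloping back at 70 degrees to the bench (up the slope is (0.342, 0, 0.940) in this frame), of steel side rails at y = +-91 mm, a white top bar 34 mm high with the pegs and a white lower bar 150 mm down the slope from them, on which blades lean; open between the bars. Origin: centre of underside, x to the back, y along the pegs
- drain_stand: fixed white drain stand, 66 x 168 mm, 74 mm high: tray floor at 10 mm, top plate from 62 to 70 mm and lower plate from 22 to 27 mm above the bench, both with two slots of 11 x 31 mm (11 mm along x, 31 mm along y) at y = -42 and +42 mm. Origin at the centre of its underside, x to the back.
- rest: fixed low rest for tools: two parallel steel rails, 8 mm thick and 112 mm long along y, at x = -22 and +22 mm, their tops 88 mm above the bench, on two grey end plates at y = +-50 mm (74 mm long in x, 85 mm high); open below and between. Origin at the centre of its underside.
- buffer_bottle: white bottle with a blue cap, 62 mm wide, 150 mm high, origin at the centre of its underside; must stay
- diluent_bottle: white bottle with a light grey cap and a green band, 50 mm wide, 120 mm high, origin at the centre of its underside; must stay
- carton: small white carton with a blue band, 62 x 90 x 50 mm, origin at the centre of its underside; must stay

How it is judged:
At the end, for the whole second after the job is handed in: the blue paddle hangs at rest with the blue peg through its hanging hole, hole centre within 10 mm of the seat point at the disc, hole end up, its length within 0.55 rad of vertical (0.35 rad when it hangs straight down the slope) (distance between paddle_blue_eye and peg_blue_seat below 0.01 m and angle between paddle_blue's own x axis and vertical below 0.55 rad and linear speed of paddle_blue below 0.02 m/s and angular speed of paddle_blue below 0.2 rad/s); the robot touches nothing.
It fails at once if the blue paddle touches the bench top (either end, at mid thickness, or its middle comes within 6 mm of the bench) (height (world z) of any of paddle_blue_eye, paddle_blue_tip, paddle_blue below 0.006 m).
It fails at once if the red paddle is moved by more than 20 mm (distance of paddle_red from where it was at the start of the episode above 0.02 m).
It fails at once if the yellow paddle is moved by more than 20 mm (distance of paddle_yellow from where it was at the start of the episode above 0.02 m).
It fails at once if a bottle or the carton is moved by more than 20 mm (distance of any of buffer_bottle, diluent_bottle, carton from where it was at the start of the episode above 0.02 m).
It also fails if it takes over 69 s, if anything falls off the work surface, if the arm or the gripper's body presses on something with over 40 N, if the wrist force passes 120 N, or if a joint passes its speed limit or range.

## Robot

A 6-joint arm with a two-finger parallel gripper is mounted at the origin on a cart in front of the work surface, level with it; the furniture and walls round the work are solid. World frame = base frame: x ahead of the robot, y to its left, z up, the work surface at z = 0. Lengths are in m, angles in rad, forces in N, time in s.
With the tool pointing down it reaches from about 0.325 to 0.775 m from the base axis. Payload 9.3 kg.
Tool frame: the origin (TCP) lies midway between the tips of the shut fingers; the grasp point (between the pads) lies 19 mm behind it; z points along the fingers, y is the line along which they close (so a half turn about z gives the same grasp; the last joint's range is limited). The gripper opens to 85 mm and grips with 20 to 120 N. Pads are 22 mm wide; open, the fingers measure 114 mm over their backs; the gripper's body (76 mm by 85 mm) begins 54 mm behind the grasp point. The pads swing forward as they close: fully open they stand 13 mm farther back than shut.
Start: joints at [-1.393, 0.259, 0.021, 1.334, 0, 1.418], TCP at [0.179, -0.52, 0.231] pointing down, gripper open.
Joint ranges: [-3.04, 3.04], [-0.91, 1.82], [-1.04, 1.36], [-1.92, 1.95], [-1.52, 1.45], [-3.14, 3.14]. Speed limits (rad/s): [2.22, 2.22, 2.79, 3.14, 3.14, 3.14].

## Interface

Orientations are given as a 3x3 rotation matrix whose columns are the frame's x, y, z axes.
In Python, from station import arm gives the robot as it stands. The module is installed in compiled form; this text tells all that it offers.
- The arm moves only by the tool apply_moves, never from a script. Its argument "plan" is a list of rows, each a list of 7 numbers: the shift along the world's x, y, z in mm, then the turn, a rotation vector about the world's x, y, z in degrees, then the finger opening in mm, from 0 to 85.4. A call has exactly 10 rows; each row is the pose to reach, as a shift and turn from the pose commanded when the call began; what a row does not reach only later rows make up. A row lasts 1/12 s, in which the tool goes at most 41.7 mm and 7.16 degrees, less where a joint would pass 70% of its speed; a pose out of reach is approached as far as the arm can. A call with a gripper value outside its range is refused whole. The fingers move at their own pace and stop on an object; the grip force is fixed at half the most. Time passes only in rows, so rows that repeat a pose let the fingers close, or fill a call up. It gives the time, the measured TCP pose, the force, the opening and the grip force at its end, in the units of the state.
- arm.get_obs(): the state, without advancing time (a new reading comes with each control period).
- arm.camera(name): name is "scene" or "top" or "wrist"; returns (picture, depth): 480x640x3 uint8, blue, green, red; 480x640 float32, m along the optical axis (not along the pixel's ray), 0 where there is no reading.
- arm.camera_params(name): a dict with "fovy" (degrees; the focal length in pixels is half the picture's height over the tangent of half this angle, whatever the lens; pixels are square), "cx", "cy" (the principal point, pixels), "R" (3x3) and "t" (3): a world point X has camera coordinates R X + t; the wrist camera has in their place "hand_eye" (4x4, takes a point from camera to tool coordinates, whose origin is the TCP and whose axes are the flange's). Camera axes: x right, y down, z forward; pixel columns grow to the right and rows downward; lengths in m; the calibration is good to about 2 mm. A picture is of the moment at which its call begins: read the wrist's pose just before it. camera_params takes no time and is no camera call.
- arm.hand_in(): hands the job in; it is judged then, once.
Trained networks look in the newest picture that a camera, given by its name, has taken for a name from the list of things; names that differ only in an ending like _2 or _b are one class to them, and where a whole thing is asked for, a point or a joint stands for the part that bears it (a point fixed in the world has none). Each returns a list of dicts, best first, with "conf" (0 to 1); they miss things now and then, are a little off and sometimes report something else, mostly with a low value. They report only what shows in the picture. A call takes as long as a camera call.
- arm.search_frame(camera, query): "box" ([left, top, right, bottom] in pixels, round what is visible of it).
- arm.masks_of(camera, query): "mask" (480x640 bool, what is visible of it) and "box" ([left, top, right, bottom] in pixels, round what is visible of it).
The state is a dict: "clock": time; "q": joint angles; "qd": joint speeds; "joint_efforts": joint torques, N m; "ee_pos": TCP position; "orientation": TCP orientation; "force": force on the tool from outside, world axes, zero at the start; "ft_torque": the same for the moment, N m; "grip_width": opening from 0.0 (shut) to 1.0 (fully open); "gripper_force": force on a finger pad.
Only numpy, scipy, OpenCV 4.12 (cv2) and the standard library are available. Lean on these libraries where they do the work, as an engineer would, in place of code of your own. Each camera call takes 0.05 s, during which the arm holds its last target. There are 200 camera calls.

## Working session

There is one attempt and no reset: what is moved stays moved. The work goes in short steps, Python scripts to look and compute and a tool call to move; the robot and the scene stay as the last step left them, time stands still between calls to the robot, and variables do not carry over. Pictures are saved under pics/ and viewed, at most 10 in all, crops included, and the job is handed in when it is done.

Besides the shell and the picture viewer there is one more tool, called after "Request:" as name(argument=value, ...), one argument or row to a line, values as JSON. apply_moves: Moves the arm, as the interface text tells. Its arguments: {"type":"object","properties":{"plan":{"type":"array","items":{"type":"array","items":{"type":"number"}}}},"required":["plan"]}

```bash
mkdir -p pics; cat > h.py <<'E'
import numpy as np, cv2
from station import arm
def K(n):
    p=arm.camera_params(n); f=240/np.tan(np.radians(p["fovy"])/2); return p,f
def cloud(n,d,m=None):
    p,f=K(n); v,u=np.nonzero((d>0) if m is None else (m&(d>0))); z=d[v,u]
    c=np.stack([(u-p["cx"])/f*z,(v-p["cy"])/f*z,z],1)
    if n!="wrist": return (c-np.array(p["t"]))@np.array(p["R"])
    o=arm.get_obs(); H=np.array(p["hand_eye"]); c=c@H[:3,:3].T+H[:3,3]
    return c@np.array(o["orientation"]).T+np.array(o["ee_pos"])
E
python3 - <<'E'
from h import *
o=arm.get_obs(); print(o)
for n in("scene","top"):
    i,d=arm.camera(n); cv2.imwrite(f"pics/{n}0.png",i); np.save(f"{n}0.npy",d)
    print(n,arm.camera_params(n))
    for q in ["paddle_blue","paddle_red","paddle_yellow","peg_blue","peg_red","frame","drain_stand","rest","buffer_bottle","diluent_bottle","carton"]:
        r=arm.masks_of(n,q)
        for k in r[:2]:
            c=cloud(n,d,k["mask"]); 
            if len(c): print(q,round(k["conf"],2),np.round(k["box"]),len(c),np.round(np.median(c,0),3),np.round(np.percentile(c,[3,97],axis=0),3).tolist())
E
```

```text
{'clock': 0.0, 'q': array([-1.39257775e+00,  2.59211420e-01,  2.07496768e-02,  1.33366663e+00,
       -1.45990373e-05,  1.41820490e+00]), 'qd': array([ 0.00113996, -0.00039318,  0.00165376, -0.00015869, -0.00065555,
        0.00069448]), 'joint_efforts': array([-3.20820564e-04, -5.55641198e+01,  3.44529819e+01,  1.39189255e-02,
       -1.74469113e-05,  2.45184566e-06]), 'ee_pos': array([ 0.17859228, -0.51990982,  0.23065095]), 'orientation': array([[ 9.45779578e-01,  3.24809062e-01, -2.50508728e-04],
       [ 3.24809104e-01, -9.45778692e-01,  1.30836124e-03],
       [ 1.88041769e-04, -1.31878886e-03, -9.99999113e-01]]), 'force': array([-0.28684243, -0.04280904,  1.19403504]), 'ft_torque': array([ 0.03129277, -0.09045153, -0.02961072]), 'gripper_force': 0.0, 'grip_width': 1.000723429183862}
scene {'fovy': 42.22563666692136, 'cx': 315.170456224493, 'cy': 244.20764202405644, 'R': array([[ 0.58684339, -0.80944229,  0.02044549],
       [-0.36972648, -0.29034431, -0.88261119],
       [ 0.72035905,  0.5103953 , -0.46965889]]), 't': array([-0.39164596,  0.35896147,  1.34718543])}
paddle_blue
[... 2878 characters left out ...]
[[0.439, -0.331, -0.001], [0.554, -0.14, 0.22]]
drain_stand 0.98 [254. 274. 314. 299.] 1254 [0.486 0.036 0.068] [[0.463, -0.04, 0.018], [0.523, 0.114, 0.074]]
rest 0.71 [188. 241. 238. 284.] 411 [0.558 0.222 0.077] [[0.51, 0.174, -0.002], [0.61, 0.291, 0.089]]
buffer_bottle 0.54 [234. 181. 252. 212.] 321 [0.734 0.158 0.11 ] [[0.72, 0.14, 0.027], [0.76, 0.18, 0.152]]
diluent_bottle 0.6 [117. 266. 144. 288.] 434 [0.513 0.454 0.083] [[0.494, 0.442, 0.015], [0.536, 0.476, 0.121]]
diluent_bottle 0.16 [260. 279. 272. 288.] 84 [0.491 0.078 0.169] [[0.49, 0.062, 0.081], [0.494, 0.094, 0.197]]
carton 0.88 [449. 274. 491. 310.] 851 [ 0.493 -0.48   0.048] [[0.451, -0.525, 0.01], [0.535, -0.439, 0.054]]
```

```bash
python3 - <<'E'
import cv2,numpy as np
i=cv2.imread("pics/scene0.png"); c=cv2.resize(i[200:400,150:450],None,fx=2.0,fy=2.0,interpolation=3)
t=cv2.imread("pics/top0.png"); e=cv2.resize(t[170:330,100:500],(600,240))
e=np.vstack([c[:360],e[:240]]);cv2.imwrite("pics/a.png",e); print(e.shape)
E
```

```text
(600, 600, 3)
```

View pics/a.png

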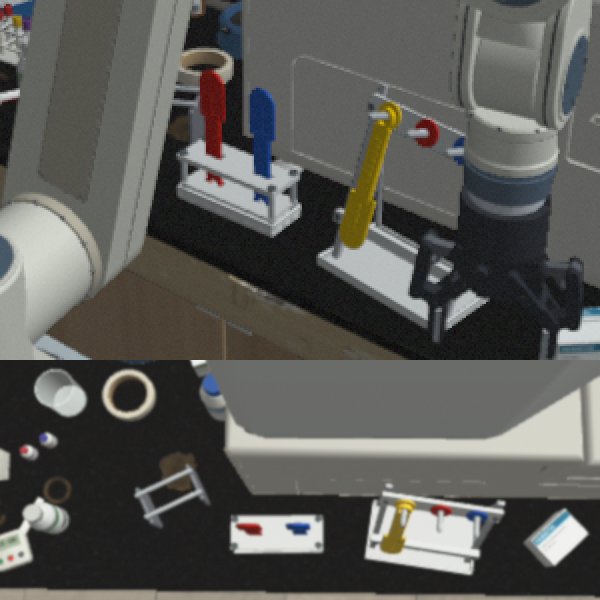

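The scene shows blue (crop 262,120) right of red in the stand, and pegs ordered yellow, red, blue (blue about 460,150, rightmost). I'll try taking the paddle with a horizontal tool and rolling it 180°.

Request:
apply_moves(
  plan=[
    [30, 75, 100, 0, 0, 7, 50],
    [60, 110, 120, 0, 0, 14, 50],
    [80, 150, 120, 0, 0, 21, 50],
    [100, 190, 120, 0, 0, 28, 50],
    [120, 220, 120, 0, 0, 35, 50],
    [130, 250, 120, 0, 0, 42, 50],
    [140, 280, 120, 0, 0, 49, 50],
    [150, 300, 120, 0, 0, 56, 50],
    [160, 320, 120, 0, 0, 63, 50],
    [160, 340, 120, 0, 0, 70, 50],
  ],
)

```text
clock: 2.03
ee_pos: [0.3396, -0.1783, 0.3516]
orientation: [[0.012, 1.0, 0.001], [1.0, -0.012, -0.0], [-0.0, 0.001, -1.0]]
force: [1.1, 1.0, -0.0]
grip_width: 0.584
gripper_force: 0.0
```

```bash
python3 - <<'E'
from h import *
o=arm.get_obs(); print(o["clock"],np.round(o["q"],3),np.round(o["ee_pos"],3),np.round(o["orientation"],3).tolist())
for n in("scene","top"):
    i,d=arm.camera(n); cv2.imwrite(f"pics/{n}1.png",i); np.save(f"{n}1.npy",d)
    hsv=cv2.cvtColor(i,cv2.COLOR_BGR2HSV)
    for q in("paddle_blue","drain_stand","peg_blue","peg_red"):
        for k in arm.masks_of(n,q)[:2]:
            m=k["mask"]; c=cloud(n,d,m); print(n,q,round(k["conf"],2),np.round(k["box"]),np.round(np.median(c,0),4))
    b=(hsv[...,0]>100)&(hsv[...,0]<130)&(hsv[...,1]>120)&(d>0)
    c=cloud(n,d,b)
    s=c[(abs(c[:,0]-.495)<.04)&(abs(c[:,1])<.05)&(c[:,2]>.08)&(c[:,2]<.21)]
    for lo,hi in((.075,.13),(.135,.2)):
        t=s[(s[:,2]>lo)&(s[:,2]<hi)]
        if len(t)>5: print(n,"paddle",lo,len(t),np.round(t.mean(0),4),np.round(np.percentile(t,[2,98],axis=0),4).tolist(),"yaw slope dx/dy",np.round(np.polyfit(t[:,1],t[:,0],1),3))
    s=c[(abs(c[:,0]-.515)<.06)&(abs(c[:,1]+.3)<.05)&(c[:,2]>.15)&(c[:,2]<.24)]
    print(n,"disc",len(s)); 
    if len(s)>5: print(np.round(s.mean(0),4),np.round(np.percentile(s,[2,98],axis=0),4).tolist())
E
```

```text
2.0333 [-0.704 -0.041 -0.023  1.587  0.     0.879] [ 0.34  -0.178  0.352] [[0.012, 1.0, 0.001], [1.0, -0.012, -0.0], [-0.0, 0.001, -1.0]]
scene paddle_blue 0.79 [272. 244. 288. 304.] [ 0.4964 -0.0096  0.141 ]
scene drain_stand 0.78 [236. 267. 300. 321.] [0.4814 0.0213 0.0294]
scene peg_blue 0.53 [372. 266. 389. 279.] [ 0.5113 -0.3032  0.2114]
scene peg_red 0.56 [356. 263. 370. 275.] [ 0.5207 -0.2442  0.2104]
scene paddle 0.075 134 [ 0.4963 -0.0083  0.1054] [[0.4906, -0.0209, 0.0806], [0.5019, 0.0048, 0.1287]] yaw slope dx/dy [-0.024  0.496]
scene paddle 0.135 266 [ 0.4967 -0.0089  0.1661] [[0.4915, -0.0287, 0.1366], [0.5024, 0.012, 0.1971]] yaw slope dx/dy [0.01  0.497]
scene disc 107
[ 0.5135 -0.3046  0.209 ] [[0.5038, -0.3189, 0.1938], [0.5223, -0.2862, 0.2221]]
top drain_stand 0.61 [253. 274. 314. 299.] [0.486  0.0359 0.0681]
top peg_blue 0.48 [409. 273. 426. 289.] [ 0.5088 -0.2964  0.2118]
top peg_red 0.68 [344. 255. 435. 313.] [ 0.4973 -0.2482  0.0076]
top peg_red 0.67 [386. 267. 399. 286.] [ 0.5167 -0.2372  0.2126]
top paddle 0.075 8 [ 0.4922 -0.0073  0.1241] [[0.4919, -0.016, 0.1175], [0.493, 0.0015, 0.1278]] yaw slope dx/dy [-0.03   0.492]
top paddle 0.135 58 [ 0.4944 -0.0072  0.1813] [[0.4924, -0.0225, 0.1424], [0.498, 0.009, 0.1992]] yaw slope dx/dy [-0.021  0.494]
top disc 52
[ 0.5141 -0.2999  0.2134] [[0.5065, -0.3136, 0.199], [0.5187, -0.2848, 0.2218]]
```

```bash
python3 - <<'E'
from h import *
for n,w in(("top",0),("scene",0)):
    d=np.load(f"{n}{w}.npy"); c=cloud(n,d)
    i=cv2.imread(f"pics/{n}{w}.png"); hsv=cv2.cvtColor(i,cv2.COLOR_BGR2HSV)[d>0]
    def rect(name,s):
        if len(s)<8: print(n,name,len(s)); return
        (a,b),(p,q),t=cv2.minAreaRect((s[:,:2]*1000).astype(np.float32)); print(n,name,len(s),"ctr",round(a,1),round(b,1),"size",round(p,1),round(q,1),"ang",round(t,1),"z",np.round(np.median(s[:,2]),3))
    def box(x0,x1,y0,y1,z0,z1): return (c[:,0]>x0)&(c[:,0]<x1)&(c[:,1]>y0)&(c[:,1]<y1)&(c[:,2]>z0)&(c[:,2]<z1)
    rect("stand",c[box(.44,.56,-.08,.14,.064,.074)&(hsv[:,1]<60)])
    rect("rest",c[box(.48,.65,.14,.32,.078,.095)])
    rect("tray",c[box(.40,.60,-.40,-.10,.003,.014)&(hsv[:,2]>110)&(hsv[:,1]<60)])
    rect("bar",c[box(.47,.57,-.40,-.10,.195,.25)&(hsv[:,2]>110)&(hsv[:,1]<60)])
    s=c[box(.49,.57,-.35,-.12,.19,.235)]; h=hsv[box(.49,.57,-.35,-.12,.19,.235)]
    for nm,m in(("red",((h[:,0]<8)|(h[:,0]>172))&(h[:,1]>120)),("blue",(h[:,0]>100)&(h[:,0]<130)&(h[:,1]>120)),("yel",(h[:,0]>20)&(h[:,0]<35)&(h[:,1]>120))):
        if m.sum()>4: print(n,nm,m.sum(),np.round(s[m].mean(0),4),np.round(np.ptp(s[m],axis=0),3))
    np.save(n+"rest.npy",c[box(.48,.65,.14,.32,.078,.095)])
r=np.load("toprest.npy"); im=np.zeros((200,200),np.uint8)
for x,y,z in r: im[int(round((.65-x)*1000)) , int(round((.32-y)*1000))]=255
im=cv2.dilate(im,np.ones((3,3))); cv2.imwrite("pics/rest.png",cv2.resize(im,(400,400)))
L=cv2.HoughLinesP(im,1,np.pi/180,30,minLineLength=30,maxLineGap=15)
for l in L[:8,0]: print([.32-l[0]/1e3,.65-l[1]/1e3,.32-l[2]/1e3,.65-l[3]/1e3],"(y,x,y,x)")
E
```

```text
top stand 1015 ctr 494.8 38.3 size 60.7 162.2 ang 1.1 z 0.069
top rest 294 ctr 559.8 234.3 size 69.6 111.7 ang 27.4 z 0.085
top tray 1188 ctr 497.2 -264.3 size 138.6 272.5 ang 0.9 z 0.006
top bar 653 ctr 522.2 -250.0 size 90.5 299.2 ang 0.1 z 0.216
top red 55 [ 0.5231 -0.2397  0.2142] [0.011 0.032 0.023]
top blue 52 [ 0.514  -0.2997  0.2133] [0.013 0.032 0.025]
top yel 95 [ 0.5278 -0.1797  0.2125] [0.024 0.032 0.032]
scene stand 648 ctr 497.3 35.1 size 69.0 173.3 ang 3.0 z 0.07
scene rest 80 ctr 575.2 197.5 size 73.4 36.0 ang 35.9 z 0.084
scene tray 923 ctr 499.4 -239.7 size 206.3 115.3 ang 81.7 z 0.007
scene bar 225 ctr 534.3 -203.7 size 210.1 85.6 ang 81.9 z 0.219
scene red 97 [ 0.5223 -0.2451  0.2088] [0.019 0.037 0.035]
scene blue 30 [ 0.5138 -0.2939  0.2062] [0.027 0.017 0.026]
scene yel 134 [ 0.526  -0.1857  0.2064] [0.035 0.04  0.034]
[np.float64(0.274), np.float64(0.513), np.float64(0.17600000000000002), np.float64(0.5680000000000001)] (y,x,y,x)
[np.float64(0.291), np.float64(0.553), np.float64(0.197), np.float64(0.61)] (y,x,y,x)
[np.float64(0.29000000000000004), np.float64(0.553), np.float64(0.197), np.float64(0.609)] (y,x,y,x)
[np.float64(0.276), np.float64(0.515), np.float64(0.18), np.float64(0.5710000000000001)] (y,x,y,x)
[np.float64(0.29000000000000004), np.float64(0.552), np.float64(0.194), np.float64(0.607)] (y,x,y,x)
[np.float64(0.296), np.float64(0.554), np.float64(0.199), np.float64(0.61)] (y,x,y,x)
[np.float64(0.271), np.float64(0.513), np.float64(0.17600000000000002), np.float64(0.5630000000000001)] (y,x,y,x)
[np.float64(0.272), np.float64(0.513), np.float64(0.17400000000000002), np.float64(0.5670000000000001)] (y,x,y,x)
```

View pics/rest.png

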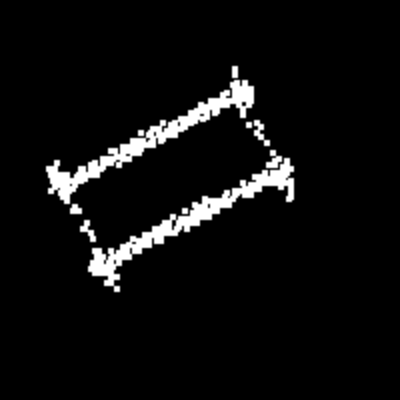

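Request:
apply_moves(
  plan=[
    [0, 20, 0, 0, 0, 7, 56],
    [5, 40, 0, 0, 0, 14, 56],
    [10, 60, 0, 0, 0, 21, 56],
    [20, 80, 0, 0, 0, 28, 56],
    [30, 100, 0, 0, 0, 35, 56],
    [35, 120, 0, 0, 0, 42, 56],
    [40, 140, 0, 0, 0, 49, 56],
    [45, 155, 0, 0, 0, 56, 56],
    [50, 165, 0, 0, 0, 63, 56],
    [50, 170, 0, 0, 0, 70, 56],
  ],
)

```text
clock: 3.37
ee_pos: [0.3893, -0.0098, 0.351]
orientation: [[-0.935, 0.354, -0.0], [0.354, 0.935, 0.0], [0.001, 0.0, -1.0]]
force: [-0.8, -0.0, -0.3]
grip_width: 0.659
gripper_force: 0.0
```

```bash
cat >> h.py <<'E'
from scipy.spatial.transform import Rotation as Ro
def st(): o=arm.get_obs(); return o,np.array(o["ee_pos"]),np.array(o["orientation"])
def toolR(az,el,flip=1):
    "tool z at azimuth az, elevation el (deg); closing axis horizontal"
    a,e=np.radians([az,el]); z=np.array([np.cos(a)*np.cos(e),np.sin(a)*np.cos(e),np.sin(e)])
    y=flip*np.array([-np.sin(a),np.cos(a),0]); return np.stack([np.cross(y,z),y,z],1)
def delta(P,R):
    o,p,r=st(); v=Ro.from_matrix(R@r.T).as_rotvec(degrees=True)
    print("clock",round(o["clock"],2),"q",np.round(o["q"],3),"shift",np.round((P-p)*1e3,1),"turn",np.round(v,1),np.round(np.linalg.norm(v),1))
E
python3 - <<'E'
from h import *
z=toolR(0,-45)[:,2]; P=np.array([.508,-.008,.105])
delta(P-.1*z,toolR(0,-45))
E
```

```text
clock 3.37 q [-0.242 -0.029 -0.014  1.587  0.     0.12 ] shift [  48.     1.8 -175.3] turn [ -8.2 -44.5  19.6] 49.3
```

Request:
apply_moves(
  plan=[
    [0, 0, 0, -1.2, -6.4, 2.8, 56],
    [0, 0, 0, -2.4, -12.7, 5.6, 56],
    [10, 0, -20, -3.5, -19, 8.4, 56],
    [20, 0, -50, -4.7, -25.4, 11.2, 56],
    [30, 1, -80, -5.9, -31.8, 14, 56],
    [40, 1, -110, -7, -38, 16.8, 56],
    [48, 2, -140, -8.2, -44.5, 19.6, 56],
    [48, 2, -175, -8.2, -44.5, 19.6, 56],
    [48, 2, -175, -8.2, -44.5, 19.6, 56],
    [48, 2, -175, -8.2, -44.5, 19.6, 56],
  ],
)

```text
clock: 4.2
ee_pos: [0.4329, -0.0077, 0.1705]
orientation: [[-0.712, 0.007, 0.702], [0.01, 1.0, -0.001], [-0.702, 0.006, -0.712]]
force: [-2.0, 0.8, -0.4]
grip_width: 0.654
gripper_force: 0.0
```

```bash
python3 - <<'E'
from h import *
z=toolR(0,-45)[:,2]; P=np.array([.508,-.008,.105])
delta(P,toolR(0,-45))
i,d=arm.camera("wrist"); cv2.imwrite("pics/w2.png",i)
for k in arm.masks_of("wrist","paddle_blue")[:2]:
    c=cloud("wrist",d,k["mask"]); print(k["conf"],k["box"],len(c))
    for lo,hi in((.08,.125),(.14,.195)):
        t=c[(c[:,2]>lo)&(c[:,2]<hi)]
        if len(t)>9: print(lo,len(t),np.round(np.median(t,0),4),np.round(np.percentile(t,[1,99],axis=0),4).tolist(),np.round(np.polyfit(t[:,1],t[:,0],1),3))
E
```

```text
clock 4.2 q [-0.412 -0.329 -1.002  0.163  0.285 -0.292] shift [ 75.1  -0.3 -65.5] turn [-0.4 -0.4  0.4] 0.7
0.96 [276.2, 126.4, 358.3, 409.5] 14814
0.08 2890 [ 0.4972 -0.0062  0.1039] [[0.4955, -0.0189, 0.0805], [0.5, 0.0064, 0.1245]] [-0.063  0.497]
0.14 8333 [ 0.498  -0.006   0.1695] [[0.4963, -0.0264, 0.1406], [0.5001, 0.0142, 0.1944]] [-0.021  0.498]
```

View pics/w2.png

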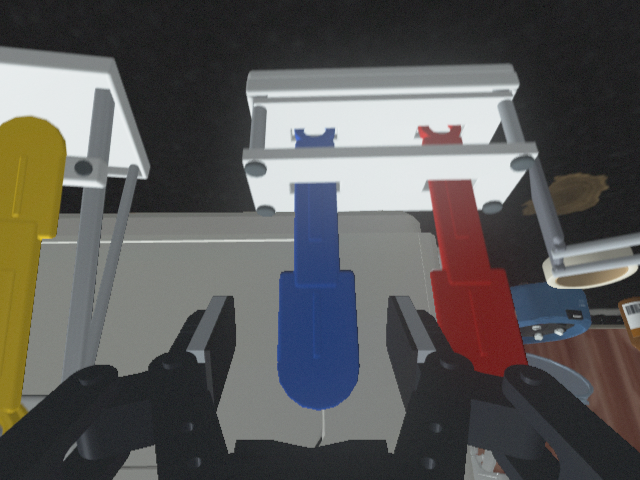

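The wrist view shows the blue blade (318,340) between the open fingers, handle running up to the hole (315,133) in the stand, red to its right. Fit a kinematic model to check reach before going on.

```bash
cat > fk.py <<'E'
import numpy as np
from scipy.optimize import least_squares
from scipy.spatial.transform import Rotation as Ro
def fk(q,p):
    L1,L2,a0,z0,y0,d4,Lt=p
    R1=Ro.from_euler('z',q[0]); f=q[1]-q[2]; P=f+q[3]
    w=np.array([a0+L1*np.sin(q[1])+L2*np.cos(f),y0,z0+L1*np.cos(q[1])-L2*np.sin(f)])
    Rp=Ro.from_euler('y',P); R5=Rp*Ro.from_euler('z',q[4])
    pos=w+Rp.apply([d4,0,0])+R5.apply([Lt,0,0])
    # tool axes at j6=0: z=fwd, y=left
    B=np.array([[0,0,1],[0,1,0],[-1,0,0]],float)
    R=(R1*R5*Ro.from_euler('x',q[5])).as_matrix()@B
    return R1.apply(pos),R
D=[([-1.39257775,.259211420,.0207496768,1.33366663,0,1.41820490],[.17859,-.51991,.23065]),
([-.704,-.041,-.023,1.587,0,.879],[.3396,-.1783,.3516]),
([-.242,-.029,-.014,1.587,0,.120],[.3893,-.0098,.351]),
([-.412,-.329,-1.002,.163,.285,-.292],[.4329,-.0077,.1705])]
def fit(D=D):
    r=least_squares(lambda p:np.concatenate([fk(q,p)[0]-x for q,x in D]+[1e-3*(p-[.607,.4,0,.1,.084,.1,.25])]),[.607,.4,0,.1,.084,.1,.25]); return r.x,r
LIM=np.array([[-3.04,3.04],[-.91,1.82],[-1.04,1.36],[-1.92,1.95],[-1.52,1.45],[-3.14,3.14]])
def ik(P,R,p,seeds=60,q0=None):
    rng=np.random.default_rng(0); out=[]
    for s in range(seeds):
        x0=q0 if (s==0 and q0 is not None) else rng.uniform(LIM[:,0]*.8,LIM[:,1]*.8)
        f=lambda q:(lambda a:np.concatenate([10*(a[0]-P),(a[1]-R).ravel()]))(fk(q,p))
        r=least_squares(f,np.clip(x0,LIM[:,0]+1e-3,LIM[:,1]-1e-3),bounds=(LIM[:,0],LIM[:,1]))
        if r.cost<1e-6 and not any(np.allclose(r.x,o,atol=.02) for o in out): out.append(r.x)
    return out
E
python3 - <<'E'
from fk import *; from h import toolR
p,r=fit(); print(np.round(p,4),"resid mm",np.round(r.fun[:12]*1e3,1))
for q,x in (D[0],D[3]): print(np.round(fk(q,p)[1],2).tolist())
np.save("p.npy",p)
def show(n,P,R):
    s=ik(np.array(P),R,p,30); print(n,[np.round(k,2).tolist() for k in s])
z=toolR(0,-45)[:,2]
show("grasp",[.508,-.006,.105],toolR(0,-45))
show("lift",[.488,-.006,.275],toolR(0,-45))
for az in(20,29):
  for e in (-45,-50):
    R=toolR(az,e,-1); show(f"lay{az},{e}",np.array([.557,.2325,.105])+.014*R[:,2],R)
R=toolR(29,-115); show("regrasp",np.array([.557,.2325,.092])+.017*R[:,2],R)
a=-7.5; ax=np.array([np.cos(np.radians(a)),np.sin(np.radians(a)),0]); up=.342*ax+[0,0,.94]; out=-.94*ax+[0,0,.342]
seat=np.array([.505,-.30,.21])
for e in(-45,-50):
  for n in(0,.05):
    for fl in(1,-1):
      R=toolR(a,e,fl); show(f"hang {e} {n} {fl}",seat-.091*up+n*out+.017*R[:,2],R)
E
```

```text
[ 0.6069  0.4223 -0.023   0.18    0.0839  0.1489  0.2921] resid mm [ 0.1  1.  -4.7  0.7 -0.6  1.5  0.9 -0.1  1.1 -0.9  0.1  2.2]
[[0.95, 0.32, -0.0], [0.32, -0.95, 0.0], [0.0, -0.0, -1.0]]
[[-0.71, 0.01, 0.7], [0.01, 1.0, -0.0], [-0.7, 0.01, -0.71]]
grasp []
lift [[-0.32, -0.34, -0.73, 0.41, 0.23, -0.23]]
lay20,-45 [[0.21, 0.18, -0.88, -0.27, 0.1, 3.04]]
lay20,-50 [[0.22, 0.17, -0.79, -0.08, 0.09, 3.04]]
lay29,-45 [[0.14, 0.18, -0.87, -0.23, 0.26, 2.87]]
lay29,-50 [[0.15, 0.17, -0.78, -0.04, 0.23, 2.86]]
regrasp [[0.3, 0.73, 0.36, 1.62, -0.09, -0.19]]
hang -45 0 1 [[-0.98, 0.12, -0.82, 0.05, 0.56, -0.68]]
hang -45 0 -1 [[-0.98, 0.12, -0.82, 0.05, 0.56, 2.46]]
hang -45 0.05 1 [[-1.08, 0.03, -0.84, 0.18, 0.61, -0.78]]
hang -45 0.05 -1 [[-1.08, 0.03, -0.84, 0.18, 0.61, 2.36]]
hang -50 0 1 [[-0.95, 0.11, -0.74, 0.19, 0.49, -0.69]]
hang -50 0 -1 [[-0.95, 0.11, -0.74, 0.19, 0.49, 2.46]]
hang -50 0.05 1 [[-1.04, 0.03, -0.77, 0.3, 0.53, -0.78]]
hang -50 0.05 -1 [[-1.04, 0.03, -0.77, 0.3, 0.53, 2.36]]
```

```bash
python3 - <<'E'
from fk import *; from h import toolR
p=np.load("p.npy")
for zg in(.115,.13,.155,.165):
  for e in(-45,-50,-55,-60):
    for b in(.014,):
      R=toolR(0,e); s=ik(np.array([.498,-.006,zg])+b*R[:,2],R,p,8,np.array([-.35,-.3,-.9,.3,.25,-.25])); print(zg,e,[np.round(k,2).tolist() for k in s])
E
```

```text
0.115 -45 []
0.115 -50 [[-0.28, -0.01, -0.96, -0.05, 0.18, -0.22]]
0.115 -55 [[-0.27, -0.01, -0.87, 0.11, 0.15, -0.22]]
0.115 -60 [[-0.25, 0.01, -0.79, 0.27, 0.13, -0.22]]
0.13 -45 [[-0.3, -0.04, -1.02, -0.18, 0.21, -0.22]]
0.13 -50 [[-0.28, -0.05, -0.93, 0.01, 0.18, -0.22]]
0.13 -55 [[-0.27, -0.04, -0.85, 0.17, 0.15, -0.22]]
0.13 -60 [[-0.25, -0.02, -0.76, 0.32, 0.13, -0.22]]
0.155 -45 [[-0.3, -0.1, -0.98, -0.07, 0.21, -0.22]]
0.155 -50 [[-0.28, -0.1, -0.89, 0.1, 0.18, -0.22]]
0.155 -55 [[-0.27, -0.08, -0.8, 0.26, 0.15, -0.22]]
0.155 -60 [[-0.25, -0.05, -0.72, 0.4, 0.13, -0.22]]
0.165 -45 [[-0.3, -0.12, -0.96, -0.03, 0.21, -0.22]]
0.165 -50 [[-0.28, -0.12, -0.87, 0.14, 0.18, -0.22]]
0.165 -55 [[-0.27, -0.1, -0.78, 0.29, 0.15, -0.22]]
0.165 -60 [[-0.25, -0.07, -0.7, 0.43, 0.13, -0.22]]
```

Request:
apply_moves(
  plan=[
    [10, 2, 0, 0, 0, 0, 58],
    [20, 2, -3, 0, 0, 0, 58],
    [30, 2, -6, 0, 0, 0, 58],
    [40, 2, -10, 0, 0, 0, 58],
    [50, 2, -14, 0, 0, 0, 58],
    [60, 2, -18, 0, 0, 0, 58],
    [68, 2, -21, 0, 0, 0, 58],
    [72, 2, -24, 0, 0, 0, 58],
    [72, 2, -24, 0, 0, 0, 58],
    [72, 2, -24, 0, 0, 0, 58],
  ],
)

```text
clock: 5.13
ee_pos: [0.5089, -0.0062, 0.1526]
orientation: [[-0.707, 0.005, 0.707], [0.006, 1.0, -0.001], [-0.707, 0.003, -0.707]]
force: [-0.1, -0.2, 0.3]
grip_width: 0.676
gripper_force: 0.0
```

```bash
python3 - <<'E'
from h import *
delta(np.array([.508,-.006,.148]),toolR(0,-45))
i,d=arm.camera("wrist"); cv2.imwrite("pics/w3.png",i)
c=cloud("wrist",d,arm.masks_of("wrist","paddle_blue")[0]["mask"])
o,p,r=st(); t=(c-p)@r; print("tool frame pct",np.round(np.percentile(t,[1,50,99],axis=0)*1e3,1).tolist())
t=c[c[:,2]>.13]; print(np.round(np.percentile(t,[1,50,99],axis=0),4).tolist())
E
```

```text
clock 5.13 q [-0.301 -0.126 -0.953 -0.019  0.21  -0.21 ] shift [-0.9  0.2 -4.6] turn [-0.2 -0.   0.3] 0.3
tool frame pct [[-20.7, -18.3, -41.3], [8.8, 1.6, -12.2], [97.1, 21.6, 74.5]]
[[0.4919, -0.0246, 0.1309], [0.4936, -0.0045, 0.1671], [0.4959, 0.0157, 0.1966]]
```

View pics/w3.png

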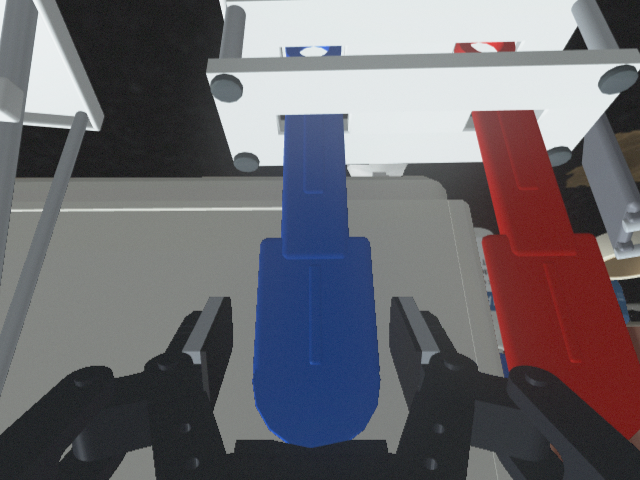

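The blade (318,340) sits centred between the pads. Close, then lift.

Request:
apply_moves(
  plan=[
    [0, 1.5, -4, 0, 0, 0, 58],
    [0, 1.5, -4, 0, 0, 0, 45],
    [0, 1.5, -4, 0, 0, 0, 30],
    [0, 1.5, -4, 0, 0, 0, 20],
    [0, 1.5, -4, 0, 0, 0, 20],
    [0, 1.5, -4, 0, 0, 0, 20],
    [0, 1.5, -4, 0, 0, 0, 20],
    [0, 1.5, -4, 0, 0, 0, 20],
    [0, 1.5, -4, 0, 0, 0, 20],
    [0, 1.5, -4, 0, 0, 0, 20],
  ],
)

```text
clock: 6.07
ee_pos: [0.5086, -0.0047, 0.1482]
orientation: [[-0.707, 0.005, 0.707], [0.006, 1.0, -0.001], [-0.707, 0.003, -0.707]]
force: [-0.3, 0.3, -1.2]
grip_width: 0.476
gripper_force: 60.4
```

```bash
python3 - <<'E'
from h import *; from fk import ik
pp=np.load("p.npy"); o,p,r=st(); print(o["grip_width"],np.round(p,4))
for k in (.04,.08,.12,.14): print(k,[np.round(s,2).tolist() for s in ik(p+[0,0,k],toolR(0,-45),pp,3,o["q"])])
E
```

```text
0.47600741526507806 [ 0.5086 -0.0047  0.1482]
0.04 [[-0.3, -0.18, -0.89, 0.1, 0.21, -0.21]]
0.08 [[-0.3, -0.24, -0.81, 0.24, 0.21, -0.21]]
0.12 [[-0.3, -0.29, -0.73, 0.37, 0.21, -0.21]]
0.14 [[-0.3, -0.3, -0.68, 0.43, 0.21, -0.21]]
```

Request:
apply_moves(
  plan=[
    [0, 0, 6, 0, 0, 0, 20],
    [0, 0, 18, 0, 0, 0, 20],
    [0, 0, 34, 0, 0, 0, 20],
    [0, 0, 50, 0, 0, 0, 20],
    [0, 0, 66, 0, 0, 0, 20],
    [0, 0, 82, 0, 0, 0, 20],
    [0, 0, 100, 0, 0, 0, 20],
    [0, 0, 120, 0, 0, 0, 20],
    [0, 0, 140, 0, 0, 0, 20],
    [0, 0, 150, 0, 0, 0, 20],
  ],
)

```text
clock: 6.9
ee_pos: [0.5091, -0.0048, 0.3018]
orientation: [[-0.704, 0.005, 0.71], [0.005, 1.0, -0.002], [-0.71, 0.002, -0.704]]
force: [0.9, 0.5, 0.3]
grip_width: 0.477
gripper_force: 60.5
```

```bash
python3 - <<'E'
from h import *; from fk import ik
pp=np.load("p.npy"); o,p,r=st(); print(np.round(p,4),o["grip_width"],np.round(o["q"],2))
u=np.array([np.cos(np.radians(29)),np.sin(np.radians(29)),0])
G=np.array([.561,.2345,0])-.049*u   # grip point on rest
R=toolR(29,-45,-1)
for z in (.092,.11,.26):
    T=G+[0,0,z]+.014*R[:,2]; print(z,np.round(T,4),[np.round(s,2).tolist() for s in ik(T,R,pp,25)])
for k in arm.masks_of("scene","paddle_blue")[:0]: pass
i,d=arm.camera("scene")
for k in arm.masks_of("scene","paddle_blue")[:2]:
    c=cloud("scene",d,k["mask"]); print(k["conf"],np.round(np.percentile(c,[2,50,98],axis=0),3).tolist())
E
```

```text
[ 0.5091 -0.0048  0.3018] 0.47656850608869167 [-0.3  -0.29 -0.63  0.46  0.21 -0.21]
0.092 [0.5268 0.2155 0.0821] [[0.09, 0.16, -0.97, -0.29, 0.29, 2.84]]
0.11 [0.5268 0.2155 0.1001] [[0.09, 0.11, -0.94, -0.22, 0.29, 2.84]]
0.26 [0.5268 0.2155 0.2501] [[0.09, -0.14, -0.67, 0.3, 0.29, 2.84]]
0.69 [[0.493, -0.028, 0.165], [0.498, -0.008, 0.246], [0.571, 0.066, 0.31]]
```

```bash
python3 - <<'E'
from h import *; from fk import ik
pp=np.load("p.npy"); o,p,r=st(); q=o["q"]
def Rs(s): return toolR(29*s,-45)@Ro.from_euler('z',180*s,degrees=True).as_matrix()
print(np.round(Rs(1)-toolR(29,-45,-1),3).max())
prev=0
for a,b in((0,.35),(.35,.7),(.7,1)):
    A=r if a==0 else Rs(a)
    for k in range(1,11):
        s=a+(b-a)*k/10
        print(np.round(Ro.from_matrix(Rs(s)@A.T).as_rotvec(degrees=True),1).tolist(),end=" ")
    print()
for s,P in((.35,[.50,.08,.38]),(.7,[.51,.16,.36]),(1,[.5268,.2155,.25])):
    sol=ik(np.array(P),Rs(s),pp,1,q); print(sol); q=sol[0] if sol else q
E
```

```text
0.0
[4.3, 0.1, -3.1] [8.8, 0.3, -6.6] [13.2, 0.4, -10.0] [17.6, 0.7, -13.5] [22.1, 1.1, -17.0] [26.5, 1.5, -20.4] [30.8, 2.0, -23.9] [35.2, 2.6, -27.5] [39.5, 3.2, -31.0] [43.8, 3.9, -34.6] 
[4.4, 0.8, -3.4] [8.7, 1.7, -6.9] [13.1, 2.7, -10.3] [17.4, 3.8, -13.8] [21.7, 4.9, -17.3] [25.9, 6.1, -20.7] [30.1, 7.3, -24.3] [34.3, 8.7, -27.8] [38.5, 10.1, -31.3] [42.5, 11.6, -34.9] 
[3.6, 1.4, -2.9] [7.1, 2.8, -5.9] [10.6, 4.2, -8.9] [14.1, 5.7, -11.8] [17.6, 7.3, -14.8] [21.0, 8.9, -17.8] [24.5, 10.6, -20.7] [27.8, 12.3, -23.8] [31.1, 14.0, -26.8] [34.4, 15.8, -29.8] 
[array([-0.13750462, -0.3541016 , -0.48435092,  0.68030981,  0.22062727,
        0.87335518])]
[array([ 0.01415371, -0.29259421, -0.4983119 ,  0.60916418,  0.23815461,
        1.95390317])]
[array([ 0.08980557, -0.14260109, -0.67499593,  0.29759187,  0.29001345,
        2.83854807])]
```

Request:
apply_moves(
  plan=[
    [0, 0, 40, 4.3, 0.1, -3.1, 20],
    [0, 0, 75, 8.8, 0.3, -6.6, 20],
    [-2, 5, 80, 13.2, 0.4, -10, 20],
    [-3, 15, 80, 17.6, 0.7, -13.5, 20],
    [-4, 25, 80, 22.1, 1.1, -17, 20],
    [-5, 35, 80, 26.5, 1.5, -20.4, 20],
    [-6, 48, 80, 30.8, 2, -23.9, 20],
    [-7, 60, 80, 35.2, 2.6, -27.5, 20],
    [-8, 73, 80, 39.5, 3.2, -31, 20],
    [-9, 85, 80, 43.8, 3.9, -34.6, 20],
  ],
)

```text
clock: 7.88
ee_pos: [0.4991, 0.081, 0.3766]
orientation: [[-0.472, 0.544, 0.694], [0.823, 0.553, 0.127], [-0.315, 0.631, -0.709]]
force: [0.5, -0.3, -1.0]
grip_width: 0.476
gripper_force: 60.7
```

Request:
apply_moves(
  plan=[
    [1, 8, 0, 4.4, 0.8, -3.4, 20],
    [2, 16, 0, 8.7, 1.7, -6.9, 20],
    [3, 24, 0, 13.1, 2.7, -10.3, 20],
    [4, 32, 0, 17.4, 3.8, -13.8, 20],
    [5, 40, 0, 21.7, 4.9, -17.3, 20],
    [6, 48, -4, 25.9, 6.1, -20.7, 20],
    [7, 56, -8, 30.1, 7.3, -24.3, 20],
    [8, 64, -12, 34.3, 8.7, -27.8, 20],
    [9, 72, -16, 38.5, 10.1, -31.3, 20],
    [10, 80, -20, 42.5, 11.6, -34.9, 20],
  ],
)

```text
clock: 8.72
ee_pos: [0.5092, 0.1607, 0.3563]
orientation: [[0.113, 0.742, 0.661], [0.901, -0.357, 0.247], [0.419, 0.568, -0.708]]
force: [-0.5, 0.4, -0.5]
grip_width: 0.474
gripper_force: 60.7
```

```bash
python3 - <<'E'
from h import *
delta(np.array([.5268,.2155,.22]),toolR(29,-45,-1))
E
```

```text
clock 8.72 q [ 0.014 -0.261 -0.469  0.609  0.24   1.959] shift [  17.6   54.8 -136.3] turn [ 34.2  15.6 -29.7] 47.9
```

Request:
apply_moves(
  plan=[
    [2, 6, -5, 3.6, 1.4, -2.9, 20],
    [4, 12, -10, 7.1, 2.8, -5.9, 20],
    [6, 18, -20, 10.6, 4.2, -8.9, 20],
    [8, 24, -35, 14.1, 5.7, -11.8, 20],
    [10, 30, -50, 17.6, 7.3, -14.8, 20],
    [12, 36, -65, 21, 8.9, -17.8, 20],
    [14, 42, -85, 24.5, 10.6, -20.7, 20],
    [16, 48, -105, 27.8, 12.3, -23.8, 20],
    [17, 54, -125, 31.1, 14, -26.8, 20],
    [18, 55, -136, 34.2, 15.6, -29.7, 20],
  ],
)

```text
clock: 9.55
ee_pos: [0.5259, 0.2157, 0.2181]
orientation: [[0.621, 0.484, 0.616], [0.344, -0.875, 0.341], [0.704, 0.0, -0.71]]
force: [0.0, 0.3, -1.3]
grip_width: 0.473
gripper_force: 60.7
```

```bash
python3 - <<'E'
from h import *
o,p,r=st()
u=np.array([np.cos(np.radians(29)),np.sin(np.radians(29)),0]);G=np.array([.561,.2345,0])-.049*u;R=toolR(29,-45,-1)
delta(G+[0,0,.10]+.014*R[:,2],R)
i,d=arm.camera("wrist"); cv2.imwrite("pics/w4.png",i)
m=arm.masks_of("wrist","paddle_blue")[0]; c=cloud("wrist",d,m["mask"]); print(m["conf"],m["box"])
ctr=c.mean(0); w,v=np.linalg.eigh(np.cov((c-ctr).T)); print("ctr",np.round(ctr,4),"axis",np.round(v[:,2],3),"normal",np.round(v[:,0],3), "tool",np.round((ctr-p)@r*1e3,1))
s=(c-ctr)@u; print("ext",np.round(np.percentile(s,[.5,99.5]),4))
c=cloud("wrist",d); k=(abs(c[:,2]-.083)<.008)&(np.hypot(c[:,0]-.561,c[:,1]-.2345)<.09); print("rails",k.sum(), np.round(c[k].mean(0),4))
i,d=arm.camera("top"); cv2.imwrite("pics/t4.png",i[180:330,120:320].repeat(3,0).repeat(3,1))
m=arm.masks_of("top","paddle_blue")
for k in m[:2]:
    c=cloud("top",d,k["mask"]); print(k["conf"],np.round(np.percentile(c,[2,50,98],axis=0),3).tolist())
E
```

```text
clock 9.55 q [ 0.091 -0.099 -0.717  0.215  0.288  2.839] shift [   0.9   -0.2 -128. ] turn [ 0.1 -0.2  0. ] 0.2
0.69 [246.3, 34.4, 374.1, 448.7]
ctr [0.5379 0.2226 0.2309] axis [-0.872 -0.488  0.045] normal [-0.457  0.843  0.286] tool [18.8 -0.2  0.7]
ext [-0.059   0.1191]
rails 826 [0.5823 0.2436 0.0843]
0.8 [[0.493, 0.194, -0.003], [0.558, 0.235, 0.23], [0.683, 0.34, 0.235]]
```

View pics/w4.png

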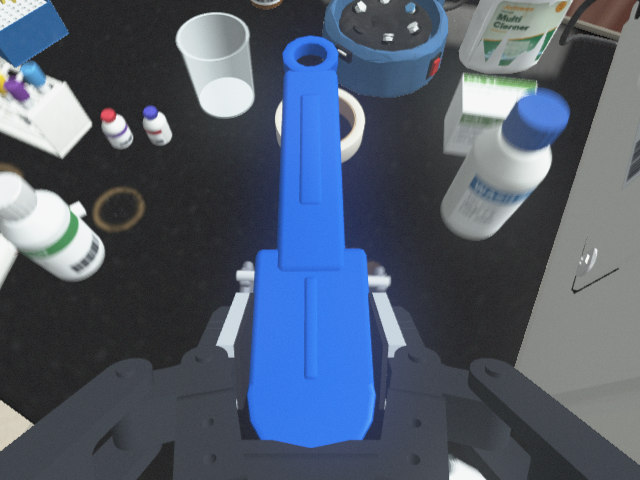

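Wrist view: paddle held with hole outward (310,55), far rail ends visible at (240,278) and (385,280). Lower onto the rest.

Request:
apply_moves(
  plan=[
    [1, 0, -15, 0, 0, 0, 20],
    [1, 0, -32, 0, 0, 0, 20],
    [1, 0, -50, 0, 0, 0, 20],
    [1, 0, -68, 0, 0, 0, 20],
    [1, 0, -85, 0, 0, 0, 20],
    [1, 0, -100, 0, 0, 0, 20],
    [1, 0, -115, 0, 0, 0, 20],
    [1, 0, -125, 0, 0, 0, 20],
    [1, 0, -131, 0, 0, 0, 20],
    [1, 0, -133, 0, 0, 0, 20],
  ],
)

```text
clock: 10.58
ee_pos: [0.5288, 0.2152, 0.0891]
orientation: [[0.615, 0.487, 0.62], [0.348, -0.873, 0.34], [0.708, 0.007, -0.707]]
force: [-0.7, 0.4, -1.0]
grip_width: 0.478
gripper_force: 60.7
```

Request:
apply_moves(
  plan=[
    [0, 0, -1, 0, 0, 0, 20],
    [0, 0, -2, 0, 0, 0, 20],
    [0, 0, -2, 0, 0, 0, 20],
    [0, 0, -2, 0, 0, 0, 44],
    [0, 0, -2, 0, 0, 0, 46],
    [0, 0, -2, 0, 0, 0, 48],
    [0, 0, -2, 0, 0, 0, 52],
    [0, 0, -2, 0, 0, 0, 52],
    [0, 0, -2, 0, 0, 0, 52],
    [0, 0, -2, 0, 0, 0, 52],
  ],
)

```text
clock: 11.42
ee_pos: [0.5286, 0.2153, 0.0873]
orientation: [[0.615, 0.486, 0.62], [0.347, -0.874, 0.341], [0.708, 0.006, -0.706]]
force: [0.2, -0.0, -0.0]
grip_width: 0.61
gripper_force: 0.0
```

```bash
python3 - <<'E'
from h import *
o,p,r=st()
u=np.array([np.cos(np.radians(29)),np.sin(np.radians(29)),0])
i,d=arm.camera("wrist")
m=arm.masks_of("wrist","paddle_blue")[0]; c=cloud("wrist",d,m["mask"]); c=c[c[:,2]>.07]
xy=c[:,:2].mean(0); t=c[:,:2]-xy; w,v=np.linalg.eigh(np.cov(t.T)); a=v[:,1]*np.sign(v[0,1]); s=t@a
print("ctr",np.round(c.mean(0),4),"az",np.degrees(np.arctan2(a[1],a[0])),"ends",np.round(xy+np.outer(np.percentile(s,[.3,99.7]),a),4).tolist(),"z",np.round([np.median(c[s<-.02,2]),np.median(c[s>.05,2])],4))
i,d=arm.camera("top")
m=arm.masks_of("top","paddle_blue")
for k in m[:1]:
    c=cloud("top",d,k["mask"]); c=c[c[:,2]>.07]; print(k["conf"],np.round(np.percentile(c,[2,50,98],axis=0),3).tolist())
    (a,b),(w,h),g=cv2.minAreaRect((c[:,:2]*1000).astype(np.float32)); print(a,b,w,h,g)
E
```

```text
ctr [0.5402 0.2224 0.0955] az 29.465718194465133 ends [[0.489, 0.1934], [0.644, 0.281]] z [0.0952 0.096 ]
0.69 [[0.495, 0.193, 0.089], [0.549, 0.23, 0.094], [0.633, 0.28, 0.099]]
564.9700317382812 237.515869140625 179.24917602539062 41.09782791137695 30.016897201538086
```

Request:
apply_moves(
  plan=[
    [-6, -3, 7, 0, 0, 0, 52],
    [-14, -8, 16, 0, 0, 0, 54],
    [-25, -14, 28, 0, 0, 0, 54],
    [-37, -20, 42, 0, 0, 0, 54],
    [-50, -27, 57, 0, 0, 0, 54],
    [-56, -31, 64, 0, 0, 0, 54],
    [-56, -31, 90, 0, 0, 0, 54],
    [-50, -28, 115, 0, 0, 0, 54],
    [-40, -23, 135, 0, 0, 0, 54],
    [-40, -23, 135, 0, 0, 0, 54],
  ],
)

```text
clock: 12.45
ee_pos: [0.4917, 0.1927, 0.228]
orientation: [[0.609, 0.486, 0.626], [0.347, -0.874, 0.341], [0.713, 0.009, -0.701]]
force: [0.7, 0.5, 1.3]
grip_width: 0.634
gripper_force: 0.0
```

```bash
python3 - <<'E'
from h import *; from fk import ik
pp=np.load("p.npy")
i,d=arm.camera("wrist")
m=arm.masks_of("wrist","paddle_blue")[0]; c=cloud("wrist",d,m["mask"]); c=c[c[:,2]>.07]
xy=c[:,:2].mean(0); t=c[:,:2]-xy; w,v=np.linalg.eigh(np.cov(t.T)); a=v[:,1]*np.sign(v[0,1]); s=t@a
print("ctr",np.round(c.mean(0),4),"az",np.degrees(np.arctan2(a[1],a[0])),"ends",np.round(xy+np.outer([s.min(),s.max()],a),4).tolist(),"z",np.round(np.median(c[:,2]),4))
G=np.array([.563,.2348,.0915]); R=toolR(29.5,-115,-1); T=G+.013*R[:,2]
delta(T-.09*R[:,2],R); delta(T,R)
q=arm.get_obs()["q"]
for k in (.09,0): print([np.round(x,2) for x in ik(T-k*R[:,2],R,pp,1,q)])
o,p,r=st(); w=Ro.from_matrix(R@r.T).as_rotvec(degrees=True); print(np.round(w/10,2))
E
```

```text
ctr [0.5406 0.2244 0.0898] az 29.50511939857457 ends [[0.4787, 0.1894], [0.6437, 0.2827]] z 0.0899
clock 12.55 q [ 0.027 -0.187 -0.772  0.256  0.33   2.785] shift [102.5  58.4 -61.6] turn [-34.   61.3   0.1] 70.1
clock 12.55 q [ 0.027 -0.187 -0.772  0.256  0.33   2.785] shift [  69.4   39.7 -143.1] turn [-34.   61.3   0.1] 70.1
[array([ 0.31,  0.78,  0.66,  1.88, -0.09,  2.96])]
[array([ 0.3 ,  0.74,  0.39,  1.64, -0.09,  2.95])]
[-3.4   6.13  0.01]
```

Request:
apply_moves(
  plan=[
    [9, 5, 0, -3.4, 6.1, 0, 54],
    [18, 10, 0, -6.8, 12.3, 0, 54],
    [27, 15, 0, -10.2, 18.4, 0, 54],
    [36, 20, 0, -13.6, 24.5, 0, 54],
    [45, 26, 0, -17, 30.6, 0, 54],
    [54, 31, 0, -20.4, 36.8, 0, 54],
    [63, 36, -5, -23.8, 42.9, 0, 54],
    [72, 41, -15, -27.2, 49, 0, 54],
    [82, 46, -30, -30.6, 55.2, 0, 54],
    [91, 52, -45, -34, 61.3, 0, 54],
  ],
)

```text
clock: 13.38
ee_pos: [0.5799, 0.2443, 0.1762]
orientation: [[0.788, 0.49, -0.373], [0.442, -0.872, -0.211], [-0.428, 0.001, -0.904]]
force: [1.5, 0.4, -0.5]
grip_width: 0.631
gripper_force: 0.0
```

```bash
python3 - <<'E'
from h import *
G=np.array([.563,.2348,.0915]); R=toolR(29.5,-115,-1); T=G+.013*R[:,2]
delta(T-.06*R[:,2],R); delta(T,R)
o,p,r=st()
i,d=arm.camera("wrist"); cv2.imwrite("pics/w6.png",i)
m=arm.masks_of("wrist","paddle_blue")[0]; c=cloud("wrist",d,m["mask"]); c=c[c[:,2]>.07]
xy=c[:,:2].mean(0); t=c[:,:2]-xy; w,v=np.linalg.eigh(np.cov(t.T)); a=v[:,1]*np.sign(v[0,1]); s=t@a
print("ctr",np.round(c.mean(0),4),"az",np.degrees(np.arctan2(a[1],a[0])),"ends",np.round(xy+np.outer([s.min(),s.max()],a),4).tolist(),"z",np.round(np.median(c[:,2]),4),m["box"])
c=cloud("wrist",d); k=(abs(c[:,2]-.083)<.01)&(np.hypot(c[:,0]-.561,c[:,1]-.2345)<.09); c=c[k]; w=(c[:,:2]-[.561,.2345])@[.8746,.4848]
for lo,hi in((-.04,-.008),(.008,.04)): print("rail",np.round(np.median(w[(w>lo)&(w<hi)]),4))
E
```

```text
clock 13.38 q [ 0.307  0.741  0.607  1.871 -0.088  2.956] shift [  0.4   0.3 -42.1] turn [ 0.2 -0.3  0.2] 0.4
clock 13.38 q [ 0.307  0.741  0.607  1.871 -0.088  2.956] shift [-21.7 -12.2 -96.5] turn [ 0.2 -0.3  0.2] 0.4
ctr [0.5772 0.2442 0.0769] az 29.45264174711111 ends [[0.4821, 0.1905], [0.6472, 0.2837]] z 0.0771 [273.6, 15.6, 346.1, 312.1]
rail -0.0241
rail 0.0252
```

View pics/w6.png

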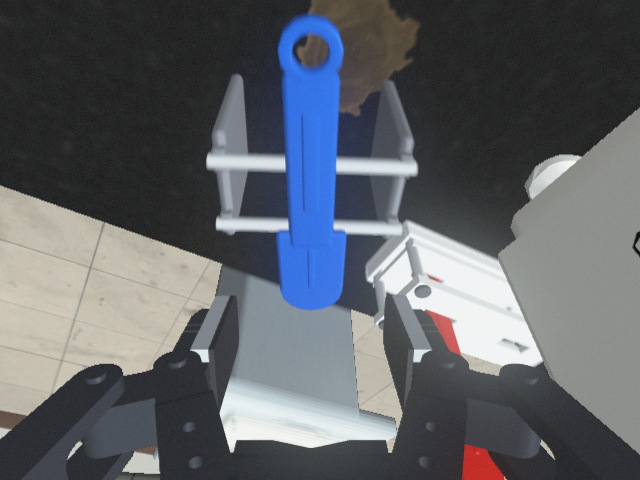

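Paddle lies across the rails (rows 165 and 228), hole at (311,50), near rail just at the blade shoulder, as planned. Quick settled re-measure, since the height read low.

```bash
python3 - <<'E'
import re
s=open("h.py").read()
s=s.replace("def cloud(n,d,m=None):","def cloud(n,d,m=None,o=None):").replace("o=arm.get_obs(); H=","o=o or arm.get_obs(); H=")
open("h.py","w").write(s)
E
python3 - <<'E'
from h import *
o=arm.get_obs(); i,d=arm.camera("wrist"); o2=arm.get_obs(); print(o["clock"],np.round(o["ee_pos"],4),o2["clock"],np.round(o2["ee_pos"],4))
m=arm.masks_of("wrist","paddle_blue")[0]
c=cloud("wrist",d,m["mask"],o); c=c[c[:,2]>.06]; print(np.round(np.median(c,0),4))
u=np.array([.8704,.4924]); s=c[:,:2]@u; print("z vs s",np.polyfit(s-s.mean(),c[:,2],1))
p=arm.camera_params("wrist"); print(np.round(p["hand_eye"],4).tolist())
c=cloud("wrist",d,None,o); k=(c[:,2]<.03)&(c[:,0]>.6)&(c[:,0]<.75); print("bench z",k.sum(),np.round(np.percentile(c[k,2],[10,50,90]),4))
E
```

```text
13.4833 [0.581  0.2452 0.1569] 13.5333 [0.5804 0.2448 0.1629]
[0.5896 0.25   0.0963]
z vs s [0.00239376 0.09614114]
[[-0.0003, -0.9527, -0.304, 0.0767], [1.0, -0.0004, 0.0001, -0.0006], [-0.0002, -0.304, 0.9527, -0.1426], [0.0, 0.0, 0.0, 1.0]]
bench z 51841 [-0.0003  0.0006  0.0017]
```

Request:
apply_moves(
  plan=[
    [0, 0, 0, 0, 0, 0, 54],
    [0, 0, 0, 0, 0, 0, 54],
    [0, 0, 0, 0, 0, 0, 54],
    [0, 0, 0, 0, 0, 0, 54],
    [0, 0, 0, 0, 0, 0, 54],
    [0, 0, 0, 0, 0, 0, 54],
    [0, 0, 0, 0, 0, 0, 54],
    [0, 0, 0, 0, 0, 0, 54],
    [0, 0, 0, 0, 0, 0, 54],
    [0, 0, 0, 0, 0, 0, 54],
  ],
)

```text
clock: 14.42
ee_pos: [0.5796, 0.2443, 0.1771]
orientation: [[0.79, 0.49, -0.369], [0.444, -0.872, -0.208], [-0.424, 0.001, -0.906]]
force: [1.3, 0.1, 0.7]
grip_width: 0.632
gripper_force: 0.0
```

```bash
python3 - <<'E'
from h import *
o=arm.get_obs(); i,d=arm.camera("wrist"); print(np.round(o["ee_pos"],4),np.round(o["q"],3))
m=arm.masks_of("wrist","paddle_blue")[0]
c=cloud("wrist",d,m["mask"],o); c=c[c[:,2]>.06]
xy=c[:,:2].mean(0); t=c[:,:2]-xy; w,v=np.linalg.eigh(np.cov(t.T)); a=v[:,1]*np.sign(v[0,1]); s=t@a
print("az",np.degrees(np.arctan2(a[1],a[0])),"ends",np.round(xy+np.outer([s.min(),s.max()],a),4).tolist(),"z",np.round(np.median(c[:,2]),4))
G=np.array([.563,.2348,.0915]); R=toolR(29.5,-115,-1); T=G+.013*R[:,2]; delta(T,R)
E
```

```text
[0.5796 0.2443 0.1771] [ 0.307  0.736  0.602  1.865 -0.087  2.955]
az 29.469429775863947 ends [[0.4829, 0.19], [0.6483, 0.2834]] z 0.0962
clock 14.52 q [ 0.307  0.736  0.602  1.865 -0.087  2.955] shift [-21.5 -12.2 -97.3] turn [ 0.1 -0.   0.2] 0.2
```

Request:
apply_moves(
  plan=[
    [-2, -1, -10, 0, 0, 0, 54],
    [-5, -3, -24, 0, 0, 0, 54],
    [-8, -5, -38, 0, 0, 0, 54],
    [-11, -7, -52, 0, 0, 0, 54],
    [-15, -8, -66, 0, 0, 0, 54],
    [-18, -10, -80, 0, 0, 0, 54],
    [-20, -11, -89, 0, 0, 0, 54],
    [-21, -12, -94, 0, 0, 0, 54],
    [-21, -12, -97, 0, 0, 0, 54],
    [-21, -12, -97, 0, 0, 0, 54],
  ],
)

```text
clock: 15.35
ee_pos: [0.5587, 0.2323, 0.08]
orientation: [[0.79, 0.49, -0.369], [0.444, -0.872, -0.208], [-0.424, 0.001, -0.906]]
force: [0.2, -0.0, -0.3]
grip_width: 0.629
gripper_force: 0.0
```

```bash
python3 - <<'E'
from h import *
G=np.array([.563,.2348,.0915]); R=toolR(29.5,-115,-1); T=G+.013*R[:,2]; delta(T,R)
E
```

```text
clock 15.35 q [ 0.3    0.725  0.332  1.606 -0.09   2.949] shift [-0.5 -0.2 -0.3] turn [ 0.1 -0.   0.2] 0.2
```

Request:
apply_moves(
  plan=[
    [0, 0, 0, 0, 0, 0, 45],
    [0, 0, 0, 0, 0, 0, 35],
    [0, 0, 0, 0, 0, 0, 25],
    [0, 0, 0, 0, 0, 0, 10],
    [0, 0, 0, 0, 0, 0, 10],
    [0, 0, 0, 0, 0, 0, 10],
    [0, 0, 0, 0, 0, 0, 10],
    [0, 0, 0, 0, 0, 0, 10],
    [0, 0, 0, 0, 0, 0, 10],
    [0, 0, 0, 0, 0, 0, 10],
  ],
)

```text
clock: 16.18
ee_pos: [0.559, 0.2325, 0.081]
orientation: [[0.791, 0.49, -0.367], [0.444, -0.872, -0.208], [-0.422, 0.001, -0.907]]
force: [1.7, 1.4, 6.4]
grip_width: 0.288
gripper_force: 59.1
```

Request:
apply_moves(
  plan=[
    [0, 0, 3, 0, 0, 0, 10],
    [0, 0, 10, 0, 0, 0, 10],
    [0, 0, 24, 0, 0, 0, 10],
    [-2, 0, 40, 0, 0, 0, 10],
    [-4, 0, 60, 0, 0, 0, 10],
    [-6, 0, 80, 0, 0, 0, 10],
    [-10, 0, 105, 0, 0, 0, 10],
    [-20, 0, 130, 0, 0, 0, 10],
    [-30, 0, 150, 0, 0, 0, 10],
    [-40, 0, 160, 0, 0, 0, 10],
  ],
)

```text
clock: 17.02
ee_pos: [0.5184, 0.2324, 0.243]
orientation: [[0.791, 0.49, -0.366], [0.444, -0.872, -0.207], [-0.421, 0.001, -0.907]]
force: [-0.4, 0.2, -0.4]
grip_width: 0.286
gripper_force: 58.9
```

```bash
cat > plan.py <<'E'
from h import *; from fk import ik
A=-8.0
def frame(a=A):
    x=np.array([np.cos(np.radians(a)),np.sin(np.radians(a)),0]); return x,.342*x+[0,0,.94],-.94*x+[0,0,.342]
E
python3 - <<'E'
from plan import *
pp=np.load("p.npy"); o,p,r=st(); print(o["grip_width"],o["gripper_force"],np.round(p,4),np.round(o["q"],2))
# view from scene of pegs for refined frame pose (arm now away)
for n in("scene","top"):
    i,d=arm.camera(n); cv2.imwrite(f"pics/{n}7.png",i); np.save(f"{n}7.npy",d)
# hang way-points
x,up,out=frame(); seat=np.array([.507,-.302,.210])
q=o["q"]
ways=[("mid",np.array([.50,.02,.36]),toolR(10,-60,-1)),("mid2",np.array([.42,-.16,.36]),toolR(-8,-45,-1))]
for n,P,R in ways+[(f"h{k}",seat-.0845*up+k*out+.013*toolR(A,-45,-1)[:,2],toolR(A,-45,-1)) for k in(.10,.06,.04,0)]:
    s=ik(P,R,pp,1,q); print(n,np.round(P,3),[np.round(k,2) for k in s]); q=s[0] if s else q
E
```

```text
0.28626229916493945 58.925360441207886 [0.5184 0.2324 0.243 ] [ 0.32  0.6   0.51  1.91 -0.08  2.96]
mid [0.5  0.02 0.36] [array([-0.25, -0.2 , -0.27,  1.02,  0.21,  2.77])]
mid2 [ 0.42 -0.16  0.36] [array([-0.89, -0.42, -0.53,  0.82,  0.5 ,  2.56])]
h0.1 [ 0.394 -0.286  0.156] [array([-1.2 , -0.07, -0.82,  0.36,  0.67,  2.24])]
h0.06 [ 0.432 -0.291  0.142] [array([-1.1 , -0.  , -0.82,  0.23,  0.62,  2.35])]
h0.04 [ 0.45  -0.294  0.135] [array([-1.06,  0.03, -0.82,  0.17,  0.6 ,  2.4 ])]
h0 [ 0.487 -0.299  0.121] [array([-0.98,  0.1 , -0.8 ,  0.08,  0.55,  2.47])]
```

```bash
python3 - <<'E'
from plan import *
o,p,r=st()
def Rs(s): return toolR(29.5-37.5*s,-115+70*s,-1)
for a in(0,.5):
    B=r if a==0 else Rs(a)
    print([np.round(Ro.from_matrix(Rs(a+.05*k)@B.T).as_rotvec(degrees=True),1).tolist() for k in range(1,11)])
print(np.round((np.array([.42,-.16,.36])-p)*1e3))
# pegs: discs by colour, bar plane
for n in("scene","top"):
    i=cv2.imread(f"pics/{n}7.png"); d=np.load(f"{n}7.npy"); c=cloud(n,d); h=cv2.cvtColor(i,cv2.COLOR_BGR2HSV)[d>0]
    b=(c[:,0]>.47)&(c[:,0]<.57)&(c[:,1]>-.36)&(c[:,1]<-.12)&(c[:,2]>.18)&(c[:,2]<.24); c=c[b];h=h[b]
    for nm,m in(("red",((h[:,0]<8)|(h[:,0]>172))&(h[:,1]>120)),("blue",(h[:,0]>100)&(h[:,0]<130)&(h[:,1]>120))):
        t=c[m]; print(n,nm,m.sum(),"mean",np.round(t.mean(0),4),"mid",np.round((np.percentile(t,2,axis=0)+np.percentile(t,98,axis=0))/2,4),"ext",np.round(np.ptp(np.percentile(t,[2,98],axis=0),axis=0),3))
    # steel pegs: grey points in front of disc plane
    for nm,y0 in(("redpeg",-.24),("bluepeg",-.30)):
        t=c[(abs(c[:,1]-y0)<.014)&(c[:,0]<.503)&(h[:,1]<90)&(c[:,2]>.195)]
        if len(t): print(n,nm,len(t),np.round(np.median(t,0),4),"min x",np.round(t[:,0].min(),4))
    for q in("peg_blue_end","peg_blue"):
        for k in arm.search_frame(n,q)[:2]: print(n,q,k["conf"],np.round(k["box"],1))
x,up,out=frame()
E
```

```text
[[1.7, -2.9, -1.7], [3.2, -6.0, -3.6], [4.7, -9.2, -5.5], [6.1, -12.5, -7.3], [7.3, -15.8, -9.2], [8.5, -19.1, -11.0], [9.6, -22.5, -12.8], [10.5, -25.9, -14.6], [11.3, -29.4, -16.3], [12.1, -32.9, -18.0]]
[[0.6, -3.4, -1.9], [1.1, -6.9, -3.7], [1.5, -10.4, -5.6], [1.7, -13.9, -7.5], [1.9, -17.4, -9.3], [1.9, -20.9, -11.1], [1.8, -24.5, -12.9], [1.6, -28.0, -14.7], [1.3, -31.6, -16.4], [0.8, -35.1, -18.2]]
[ -98. -393.  118.]
scene red 97 mean [ 0.5228 -0.2449  0.2085] mid [ 0.5221 -0.2427  0.2071] ext [0.017 0.034 0.03 ]
scene blue 105 mean [ 0.5142 -0.3043  0.2087] mid [ 0.5148 -0.3026  0.2071] ext [0.02  0.031 0.031]
scene redpeg 20 [ 0.4911 -0.2405  0.2184] min x 0.4826
scene bluepeg 29 [ 0.4874 -0.2999  0.2173] min x 0.4724
scene peg_blue_end 0.47 [374.8 266.8 391.4 286.8]
scene peg_blue 0.51 [371.5 269.2 390.1 279.5]
top red 53 mean [ 0.523  -0.2397  0.2147] mid [ 0.5225 -0.24    0.2116] ext [0.011 0.031 0.021]
top blue 51 mean [ 0.5142 -0.3001  0.2133] mid [ 0.5128 -0.2995  0.2113] ext [0.012 0.029 0.022]
top redpeg 28 [ 0.4934 -0.2353  0.2184] min x 0.484
top bluepeg 45 [ 0.4896 -0.2945  0.2163] min x 0.4765
top peg_blue_end 0.58 [410.1 268.9 424.3 287.6]
```

Request:
apply_moves(
  plan=[
    [-5, -10, 25, 1.7, -2.9, -1.7, 10],
    [-10, -28, 50, 3.2, -6, -3.6, 10],
    [-15, -48, 75, 4.7, -9.2, -5.5, 10],
    [-20, -68, 95, 6.1, -12.5, -7.3, 10],
    [-25, -88, 110, 7.3, -15.8, -9.2, 10],
    [-30, -108, 117, 8.5, -19.1, -11, 10],
    [-35, -130, 117, 9.6, -22.5, -12.8, 10],
    [-40, -152, 117, 10.5, -25.9, -14.6, 10],
    [-45, -174, 117, 11.3, -29.4, -16.3, 10],
    [-49, -196, 117, 12.1, -32.9, -18, 10],
  ],
)

```text
clock: 18.15
ee_pos: [0.4693, 0.0351, 0.3563]
orientation: [[0.968, 0.185, 0.17], [0.182, -0.983, 0.033], [0.173, -0.001, -0.985]]
force: [0.4, -0.9, -0.4]
grip_width: 0.286
gripper_force: 59.0
```

Request:
apply_moves(
  plan=[
    [-5, -20, 0, 0.6, -3.4, -1.9, 10],
    [-10, -40, 0, 1.1, -6.9, -3.7, 10],
    [-15, -60, 0, 1.5, -10.4, -5.6, 10],
    [-20, -80, 0, 1.7, -13.9, -7.5, 10],
    [-25, -100, 0, 1.9, -17.4, -9.3, 10],
    [-30, -120, 0, 1.9, -20.9, -11.1, 10],
    [-35, -140, 0, 1.8, -24.5, -12.9, 10],
    [-40, -160, 0, 1.6, -28, -14.7, 10],
    [-45, -178, 0, 1.3, -31.6, -16.4, 10],
    [-49, -196, 0, 0.8, -35.1, -18.2, 10],
  ],
)

```text
clock: 18.98
ee_pos: [0.42, -0.1608, 0.3563]
orientation: [[0.701, -0.142, 0.699], [-0.101, -0.99, -0.1], [0.706, -0.001, -0.708]]
force: [-0.6, -0.4, -0.1]
grip_width: 0.287
gripper_force: 59.0
```

```bash
python3 - <<'E'
from plan import *
x,up,out=frame(); seat=np.array([.507,-.302,.210]); R=toolR(A,-45,-1)
delta(seat-.0845*up+.10*out+.013*R[:,2],R)
o=arm.get_obs(); i,d=arm.camera("wrist"); cv2.imwrite("pics/w8.png",i); np.save("w8.npy",d); import pickle; pickle.dump(o,open("o8.pkl","wb"))
for q in("paddle_blue","peg_blue","peg_red"):
    for k in arm.masks_of("wrist",q)[:2]: print(q,k["conf"],np.round(k["box"]))
E
```

```text
clock 18.98 q [-0.89  -0.391 -0.517  0.813  0.501  2.561] shift [ -25.6 -125.4 -200.7] turn [-0.  -0.1  0.1] 0.2
peg_blue 0.9 [441. 214. 485. 269.]
peg_blue 0.35 [245.  33. 376. 442.]
peg_red 0.67 [365. 212. 410. 268.]
```

View pics/w8.png

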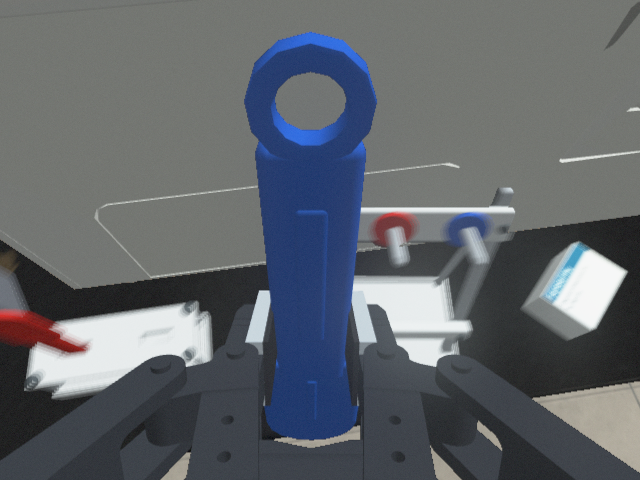

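Hole is at (311,100), red peg (393,230), blue disc (467,230). Move to the pre-hang pose in front of the blue peg.

Request:
apply_moves(
  plan=[
    [-10, -20, 0, 0, 0, 0, 10],
    [-20, -45, 0, 0, 0, 0, 10],
    [-30, -75, -10, 0, 0, 0, 10],
    [-30, -105, -30, 0, 0, 0, 10],
    [-28, -125, -60, 0, 0, 0, 10],
    [-26, -125, -90, 0, 0, 0, 10],
    [-26, -125, -120, 0, 0, 0, 10],
    [-26, -125, -150, 0, 0, 0, 10],
    [-26, -125, -170, 0, 0, 0, 10],
    [-26, -125, -180, 0, 0, 0, 10],
  ],
)

```text
clock: 20.02
ee_pos: [0.395, -0.283, 0.174]
orientation: [[0.705, -0.137, 0.696], [-0.101, -0.991, -0.093], [0.702, -0.004, -0.712]]
force: [-0.2, 1.0, -0.7]
grip_width: 0.283
gripper_force: 59.3
```

Request:
apply_moves(
  plan=[
    [0, 0, -10, 0, 0, 0, 10],
    [0, 0, -20, 0, 0, 0, 10],
    [0, 0, -20, 0, 0, 0, 10],
    [0, 0, -20, 0, 0, 0, 10],
    [0, 0, -20, 0, 0, 0, 10],
    [0, 0, -20, 0, 0, 0, 10],
    [0, 0, -20, 0, 0, 0, 10],
    [0, 0, -20, 0, 0, 0, 10],
    [0, 0, -20, 0, 0, 0, 10],
    [0, 0, -20, 0, 0, 0, 10],
  ],
)

```text
clock: 20.85
ee_pos: [0.3946, -0.2848, 0.1575]
orientation: [[0.702, -0.14, 0.698], [-0.099, -0.99, -0.099], [0.705, 0.0, -0.709]]
force: [0.6, 0.5, -0.6]
grip_width: 0.286
gripper_force: 59.3
```

```bash
python3 - <<'E'
from plan import *
import pickle
o=arm.get_obs(); i,d=arm.camera("wrist"); cv2.imwrite("pics/w9.png",i); np.save("w9.npy",d); pickle.dump(o,open("o9.pkl","wb"))
o2=arm.get_obs(); print(np.round(o["ee_pos"],4),np.round(o2["ee_pos"],4),np.round(o["q"],2))
for q in("paddle_blue","peg_blue","peg_red"):
    for k in arm.masks_of("wrist",q)[:2]:
        c=cloud("wrist",d,k["mask"],o); print(q,k["conf"],np.round(k["box"]),np.round(np.median(c,0),4))
E
```

```text
[ 0.3946 -0.2848  0.1575] [ 0.3946 -0.2848  0.1575] [-1.2  -0.08 -0.84  0.36  0.66  2.24]
paddle_blue 0.85 [244.  32. 376. 442.] [ 0.3995 -0.2849  0.2178]
peg_blue 0.83 [264.   1. 348.  35.] [ 0.5065 -0.2952  0.2015]
```

View pics/w9.png

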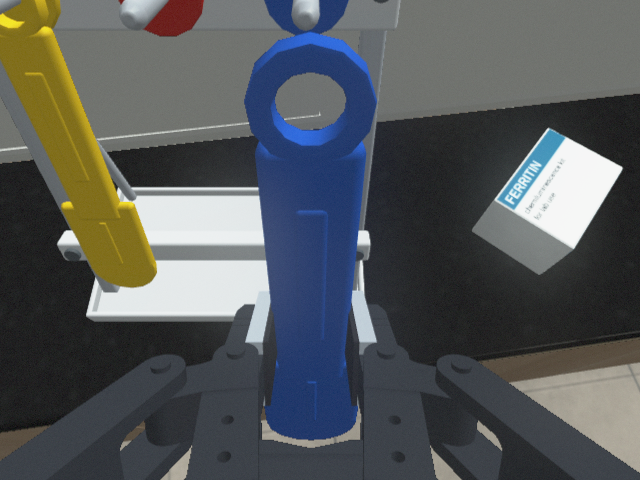

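```bash
python3 - <<'E'
from plan import *
import pickle
o=pickle.load(open("o9.pkl","rb")); i=cv2.imread("pics/w9.png"); d=np.load("w9.npy"); h=cv2.cvtColor(i,cv2.COLOR_BGR2HSV)
p=np.array(o["ee_pos"]); r=np.array(o["orientation"])
V,U=np.mgrid[:480,:640]; blue=(h[...,0]>100)&(h[...,0]<130)&(h[...,1]>100)
# paddle plane from handle
m=blue&(V>160)&(V<290)&(U>262)&(U<356)&(d<.3); c=cloud("wrist",d,m,o); c0=c.mean(0); w,v=np.linalg.eigh(np.cov((c-c0).T)); n=v[:,0]*np.sign(-v[0,0]); print("handle face",np.round(c0,4),"n",np.round(n,3),"dir",np.round(v[:,2],3))
# hole: fill inside ring outline
ring=(blue&(d>0)&(d<.3)&(V<150)).astype(np.uint8); cs,hier=cv2.findContours(ring,cv2.RETR_CCOMP,cv2.CHAIN_APPROX_NONE)
hole=max([k for k,hh in zip(cs,hier[0]) if hh[3]>=0],key=cv2.contourArea); e=cv2.fitEllipse(hole); out=max(cs,key=cv2.contourArea); print("hole ell",np.round(e[0],1),np.round(e[1],1))
c=cloud("wrist",d,(ring>0)&(V<140),o); f=c[abs((c-c0)@n)<.004]; print("ring",len(f),np.round((f.min(0)+f.max(0))/2,4))
P,f_=K("wrist"); H=np.array(P["hand_eye"])
def ray(u,v): a=np.array([(u-P["cx"])/f_,(v-P["cy"])/f_,1.]); return r@(H[:3,:3]@a), r@H[:3,3]+p
D,O=ray(*e[0]); face=O+D*((c0-O)@n)/(D@n); eye=face-.004*n; print("eye",np.round(eye,4),"tool",np.round((eye-p)@r*1e3,1))
# peg
g=(h[...,1]<70)&(V<32)&(U>285)&(U<325)&(d>0)&(d<.4); t=cloud("wrist",d,g,o); print("peg pts",len(t),np.round(np.median(t,0),4)); 
x,up,ou=frame(); s=t@ou; print("tip pts",np.round(t[s>np.percentile(s,90)].mean(0),4)); w,v=np.linalg.eigh(np.cov((t-t.mean(0)).T)); print(np.round(v[:,2],3),w)
b=blue&(V<40)&(d>.3)&(U>255)&(U<360); t=cloud("wrist",d,b,o); print("disc",len(t),np.round(t.mean(0),4)); w,v=np.linalg.eigh(np.cov((t-t.mean(0)).T)); print("disc n",np.round(v[:,0],3))
# yellow paddle axis
ym=(h[...,0]>20)&(h[...,0]<35)&(h[...,1]>120)&(V>60)&(d>0); t=cloud("wrist",d,ym,o); w,v=np.linalg.eigh(np.cov((t-t.mean(0)).T)); print("yellow",np.round(t.mean(0),4),"dir",np.round(v[:,2],3),"n",np.round(v[:,0],3))
# tray yaw, in the wrist picture
wm=(h[...,1]<50)&(h[...,2]>140)&(d>0); t=cloud("wrist",d,wm,o); t=t[(t[:,2]>-.002)&(t[:,2]<.02)&(t[:,1]>-.36)&(t[:,1]<-.1)&(t[:,0]>.42)]; print("tray",len(t),cv2.minAreaRect((t[:,:2]*1000).astype(np.float32)))
E
```

```text
handle face [ 0.3991 -0.2853  0.2167] n [-0.932  0.124  0.34 ] dir [ 0.34  -0.023  0.94 ]
hole ell [310.  100.7] [59.  71.5]
ring 7557 [ 0.4123 -0.2871  0.2492]
eye [ 0.4145 -0.2874  0.248 ] tool [ 78.1  -0.1 -50. ]
peg pts 730 [ 0.4788 -0.2948  0.2198]
tip pts [ 0.4761 -0.2945  0.2196]
[-0.853  0.064  0.519] [5.88799237e-06 6.98236762e-06 3.09504218e-05]
disc 0 [nan nan nan]<stdin>:18: RuntimeWarning: Mean of empty slice.
  ret = um.true_divide(
  avg = a.mean(axis, **keepdims_kw)
<stdin>:18: RuntimeWarning: Degrees of freedom <= 0 for slice
  c *= np.true_divide(1, fact)
  c *= np.true_divide(1, fact)
Traceback (most recent call last):
numpy.linalg.LinAlgError: Eigenvalues did not converge
```

```bash
python3 - <<'E'
from plan import *
import pickle
o=pickle.load(open("o9.pkl","rb")); i=cv2.imread("pics/w9.png"); d=np.load("w9.npy"); h=cv2.cvtColor(i,cv2.COLOR_BGR2HSV)
V,U=np.mgrid[:480,:640]; blue=(h[...,0]>100)&(h[...,0]<130)&(h[...,1]>100)
print("depths",d[10,280],d[10,306],d[25,306],d[45,310])
def pca(n,m,f=None):
    t=cloud("wrist",d,m,o); t=t if f is None else t[f(t)]; w,v=np.linalg.eigh(np.cov((t-t.mean(0)).T)); print(n,len(t),np.round(t.mean(0),4),"n",np.round(v[:,0],3),"dir",np.round(v[:,2],3)); return t
t=pca("disc",blue&(V<40),lambda t:(t[:,0]>.485)); print("disc ymid",np.round([t[:,1].min(),t[:,1].max()],4))
red=((h[...,0]<8)|(h[...,0]>172))&(h[...,1]>100)&(d>0)
t=pca("reddisc",red&(V<45),lambda t:t[:,0]>.48); print(np.round([t[:,1].min(),t[:,1].max()],4))
ym=(h[...,0]>20)&(h[...,0]<35)&(h[...,1]>120)&(V>60)&(d>0); pca("yellow",ym)
wm=(h[...,1]<50)&(h[...,2]>130)&(d>0)&(V>180)
t=pca("lowbar",wm,lambda t:(t[:,2]>.03)&(t[:,2]<.09)&(t[:,1]>-.34)&(t[:,1]<-.14)&(t[:,0]>.4)&(t[:,0]<.53))
wm=(h[...,1]<50)&(h[...,2]>130)&(d>0)
t=pca("topbar",wm&(V<32),lambda t:(t[:,2]>.18)&(t[:,2]<.23)&(t[:,0]>.50)&(t[:,0]<.56))
g=(h[...,1]<70)&(V<32)&(U>285)&(U<325)&(d>0)&(d<.4); t=cloud("wrist",d,g,o)
x,up,ou=frame(-7.5); s=t@ou; 
for lo,hi in((0,20),(20,40),(40,60),(60,80),(80,95)):
    k=t[(s>=np.percentile(s,lo))&(s<np.percentile(s,hi))]; print("peg slice",np.round(k.mean(0),4),"y",np.round([k[:,1].min(),k[:,1].max()],4),"zmax",np.round(np.percentile(k@up,98),4))
E
```

```text
depths 0.17521787 0.14119333 0.14476448 0.078591116
disc 1460 [ 0.5085 -0.2992  0.198 ] n [ 0.754 -0.093  0.65 ] dir [-0.005  0.989  0.148]
disc ymid [-0.3273 -0.2822]
reddisc 1466 [ 0.5153 -0.2445  0.1974] n [ 0.949 -0.107 -0.297] dir [-0.006 -0.946  0.324]
[-0.2571 -0.2232]
yellow 13533 [ 0.4902 -0.1772  0.1246] n [ 0.925 -0.19  -0.329] dir [-0.325  0.054 -0.944]
lowbar 3130 [ 0.4725 -0.2347  0.0692] n [-0.622  0.085  0.778] dir [-0.143 -0.99  -0.007]
topbar 207 [ 0.5086 -0.2658  0.2046] n [-0.673  0.102 -0.732] dir [0.035 0.994 0.106]
peg slice [ 0.4857 -0.2959  0.2184] y [-0.3044 -0.2904] zmax 0.3855
peg slice [ 0.4807 -0.2946  0.2198] y [-0.2995 -0.2904] zmax 0.3857
peg slice [ 0.479  -0.2953  0.2196] y [-0.2989 -0.291 ] zmax 0.3848
peg slice [ 0.4775 -0.2945  0.2191] y [-0.2981 -0.2912] zmax 0.3841
peg slice [ 0.4767 -0.2946  0.2196] y [-0.2972 -0.2917] zmax 0.3838
```

Request:
apply_moves(
  plan=[
    [4, -0.5, -3, 0, 0, 0, 10],
    [10, -1, -6, 0, 0, 0, 10],
    [17, -2, -9, 0, 0, 0, 10],
    [24, -3, -12, 0, 0, 0, 10],
    [31, -4, -15, 0, 0, 0, 10],
    [38, -5, -19, 0, 0, 0, 10],
    [45, -5, -22, 0, 0, 0, 10],
    [50, -6, -24, 0, 0, 0, 10],
    [52, -6, -25, 0, 0, 0, 10],
    [52, -6, -25, 0, 0, 0, 10],
  ],
)

```text
clock: 21.88
ee_pos: [0.4471, -0.2904, 0.1319]
orientation: [[0.703, -0.139, 0.698], [-0.099, -0.99, -0.097], [0.705, -0.001, -0.71]]
force: [0.3, -0.2, -0.4]
grip_width: 0.29
gripper_force: 59.3
```

```bash
cat > eye.py <<'E'
from plan import *
o=arm.get_obs(); i,d=arm.camera("wrist"); cv2.imwrite("pics/w10.png",i); np.save("w10.npy",d)
h=cv2.cvtColor(i,cv2.COLOR_BGR2HSV); p=np.array(o["ee_pos"]); r=np.array(o["orientation"])
eye=p+r@np.array([.0781,-.0001,-.050]); x,up,ou=frame(-8); lat=np.cross(ou,up); lat*=np.sign(lat[1])
print("clock",o["clock"],"p",np.round(p,4),"eye",np.round(eye,4),"force",np.round(o["force"],1))
V,U=np.mgrid[:480,:640]; t=cloud("wrist",d,(h[...,1]<70)&(d>0)&(V<200),o)
t=t[(np.linalg.norm(np.cross(t-eye,ou),axis=1)<.013)]; s=(t-eye)@ou; print("peg pts",len(t),"s",np.round(np.percentile(s,[2,50,98])*1e3,1))
for lo,hi in((90,99.5),(60,90),(30,60)):
    k=t[(s>=np.percentile(s,lo))&(s<=np.percentile(s,hi))]-eye; print("rel eye mm: up",np.round([(k@up).min()*1e3,(k@up).mean()*1e3,(k@up).max()*1e3],1),"lat",np.round([(k@lat).min()*1e3,(k@lat).mean()*1e3,(k@lat).max()*1e3],1),"out",np.round((k@ou).mean()*1e3,1))
E
python3 eye.py
```

```text
clock 21.8833 p [ 0.4471 -0.2904  0.1319] eye [ 0.4671 -0.2931  0.2224] force [ 0.3 -0.2 -0.4]
peg pts 1168 s [-46.7 -31.3  -9.3]
rel eye mm: up [-2.3 -0.3  4.5] lat [-7.3 -0.3  6.5] out -8.2
rel eye mm: up [-4.4  2.8  5.7] lat [-4.   0.1  4.4] out -21.5
rel eye mm: up [0.5 4.3 5.5] lat [-4.9  0.1  4.9] out -32.8
```

View pics/w10.png

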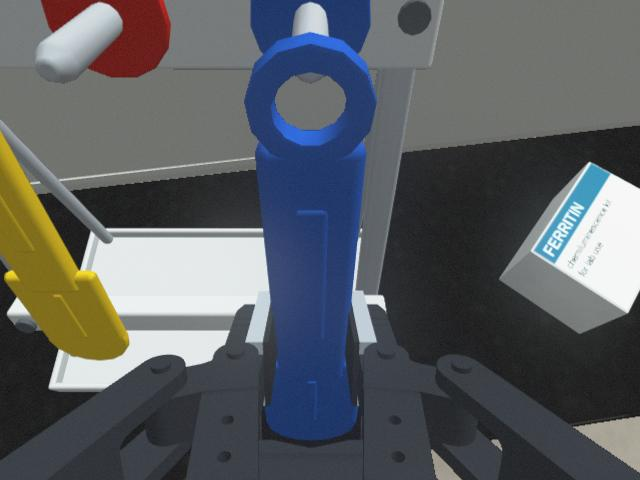

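Peg tip shows just behind the hole's upper rim (310,75), on axis by the numbers. Advance along the peg.

Request:
apply_moves(
  plan=[
    [3.4, -0.5, -1.2, 0, 0, 0, 10],
    [6.7, -0.9, -2.5, 0, 0, 0, 10],
    [10, -1.4, -3.7, 0, 0, 0, 10],
    [13.4, -1.9, -4.9, 0, 0, 0, 10],
    [16.8, -2.4, -6.2, 0, 0, 0, 10],
    [20.1, -2.8, -7.4, 0, 0, 0, 10],
    [23.5, -3.3, -8.6, 0, 0, 0, 10],
    [26.8, -3.8, -9.8, 0, 0, 0, 10],
    [30.2, -4.2, -11.1, 0, 0, 0, 10],
    [33.5, -4.7, -12.3, 0, 0, 0, 10],
  ],
)

```text
clock: 22.77
ee_pos: [0.4805, -0.2954, 0.1198]
orientation: [[0.702, -0.139, 0.698], [-0.099, -0.99, -0.098], [0.705, -0.0, -0.709]]
force: [0.5, -0.4, 0.3]
grip_width: 0.289
gripper_force: 59.3
```

```bash
python3 eye.py; python3 - <<'E'
from plan import *
i=cv2.imread("pics/w10.png"); d=np.load("w10.npy"); h=cv2.cvtColor(i,cv2.COLOR_BGR2HSV)
V,U=np.mgrid[:480,:640]; blue=(h[...,0]>100)&(h[...,0]<130)&(h[...,1]>100)&(V<45)
t=cloud("wrist",d,blue&(d>0)); o,p,r=st(); x,up,ou=frame(-8); eye=p+r@np.array([.0781,-.0001,-.05]); s=(t-eye)@ou*1e3
print("blue above ring: out hist",np.histogram(s,bins=np.arange(-20,12,2)))
E
```

```text
clock 22.7667 p [ 0.4805 -0.2954  0.1198] eye [ 0.5005 -0.2981  0.2103] force [ 0.5 -0.4  0.3]
peg pts 4450 s [ 1.5 19.8 26.2]
rel eye mm: up [-1.6  0.9  4. ] lat [-2.5  0.4  3.1] out 25.9
rel eye mm: up [-2.7  2.3  5.7] lat [-4.3  0.3  4.8] out 23.6
rel eye mm: up [-1.5  3.8  5.7] lat [-4.6  0.3  5.3] out 18.0
blue above ring: out hist (array([   1,   25,   27,  821, 4401,  157,    0,    0,   48,  232,  169,
        119,    6,    0,    0]), array([-20, -18, -16, -14, -12, -10,  -8,  -6,  -4,  -2,   0,   2,   4,
         6,   8,  10]))
```

Request:
apply_moves(
  plan=[
    [1.5, -0.2, -0.6, 0, 0, 0, 10],
    [3, -0.4, -1.1, 0, 0, 0, 10],
    [4.5, -0.6, -1.7, 0, 0, 0, 10],
    [6.1, -0.9, -2.2, 0, 0, 0, 10],
    [6.1, -0.9, -2.2, 0, 0, 0, 10],
    [5.7, -0.9, -3.2, 0, 0, 0, 10],
    [5.4, -0.8, -4.1, 0, 0, 0, 10],
    [5.4, -0.8, -4.1, 0, 0, 0, 10],
    [5.4, -0.8, -4.1, 0, 0, 0, 10],
    [5.4, -0.8, -4.1, 0, 0, 0, 10],
  ],
)

```text
clock: 23.65
ee_pos: [0.4863, -0.2967, 0.1171]
orientation: [[0.701, -0.139, 0.7], [-0.097, -0.99, -0.099], [0.707, 0.001, -0.707]]
force: [2.9, 0.7, 5.3]
grip_width: 0.283
gripper_force: 59.5
```

```bash
python3 eye.py
```

```text
clock 23.65 p [ 0.4863 -0.2967  0.1171] eye [ 0.506  -0.2992  0.2077] force [2.9 0.7 5.3]
peg pts 5783 s [ 3.1 24.8 32.3]
rel eye mm: up [-1.6  1.3  4.6] lat [-2.3  0.7  3.5] out 32.0
rel eye mm: up [-2.   2.9  6.4] lat [-4.1  0.6  5.4] out 29.5
rel eye mm: up [-1.7  4.5  6.5] lat [-4.4  0.6  5.7] out 22.9
```

Paddle is at the disc (1 mm off) and bearing on the peg. Release, then back out along the tool axis.

Request:
apply_moves(
  plan=[
    [0, 0, 0, 0, 0, 0, 26],
    [0, 0, 0, 0, 0, 0, 28],
    [0, 0, 0, 0, 0, 0, 31],
    [0, 0, 0, 0, 0, 0, 34],
    [0, 0, 0, 0, 0, 0, 38],
    [0, 0, 0, 0, 0, 0, 40],
    [0, 0, 0, 0, 0, 0, 40],
    [0, 0, 0, 0, 0, 0, 40],
    [0, 0, 0, 0, 0, 0, 40],
    [0, 0, 0, 0, 0, 0, 40],
  ],
)

```text
clock: 24.53
ee_pos: [0.4855, -0.2962, 0.1159]
orientation: [[0.702, -0.139, 0.698], [-0.099, -0.99, -0.098], [0.705, -0.0, -0.709]]
force: [-0.0, -0.7, 0.1]
grip_width: 0.472
gripper_force: 0.0
```

Request:
apply_moves(
  plan=[
    [-3, 0.4, 3, 0, 0, 0, 40],
    [-8, 1.1, 8, 0, 0, 0, 40],
    [-14, 2, 14, 0, 0, 0, 40],
    [-22, 3, 22, 0, 0, 0, 40],
    [-30, 4.2, 30, 0, 0, 0, 40],
    [-40, 5.6, 40, 0, 0, 0, 40],
    [-52, 7.3, 52, 0, 0, 0, 40],
    [-64, 9, 64, 0, 0, 0, 40],
    [-76, 11, 76, 0, 0, 0, 40],
    [-85, 12, 85, 0, 0, 0, 40],
  ],
)

```text
clock: 25.37
ee_pos: [0.3996, -0.2837, 0.2023]
orientation: [[0.702, -0.14, 0.698], [-0.098, -0.99, -0.099], [0.705, 0.001, -0.709]]
force: [-0.8, 0.8, 0.3]
grip_width: 0.465
gripper_force: 0.0
```

Request:
apply_moves(
  plan=[
    [-10, 0, 10, 0, 0, 0, 40],
    [-20, 0, 20, 0, 0, 0, 40],
    [-30, 0, 25, 0, 0, 0, 40],
    [-30, 0, 25, 0, 0, 0, 40],
    [-30, 0, 25, 0, 0, 0, 40],
    [-30, 0, 25, 0, 0, 0, 40],
    [-30, 0, 25, 0, 0, 0, 40],
    [-30, 0, 25, 0, 0, 0, 40],
    [-30, 0, 25, 0, 0, 0, 40],
    [-30, 0, 25, 0, 0, 0, 40],
  ],
)

```text
clock: 26.2
ee_pos: [0.3707, -0.2839, 0.2256]
orientation: [[0.703, -0.139, 0.698], [-0.099, -0.99, -0.097], [0.705, -0.001, -0.71]]
force: [-0.4, 0.5, 0.1]
grip_width: 0.465
gripper_force: 0.0
```

```bash
python3 - <<'E'
from plan import *
o=arm.get_obs(); i,d=arm.camera("wrist"); cv2.imwrite("pics/w12.png",i)
h=cv2.cvtColor(i,cv2.COLOR_BGR2HSV); blue=(h[...,0]>100)&(h[...,0]<130)&(h[...,1]>100)
c=cloud("wrist",d,blue,o); c=c[(c[:,1]>-.36)&(c[:,1]<-.24)&(c[:,0]>.42)&(c[:,0]<.56)&(c[:,2]>.02)]
w,v=np.linalg.eigh(np.cov((c-c.mean(0)).T)); print(len(c),np.round(c.mean(0),4),"axis",np.round(v[:,2],3),"z",np.round(np.percentile(c[:,2],[.5,99.5]),4),o["clock"],np.round(o["ee_pos"],3))
E
```

```text
10104 [ 0.4827 -0.2962  0.1485] axis [-0.358  0.043 -0.933] z [0.047  0.2221] 26.2 [ 0.371 -0.284  0.226]
```

View pics/w12.png

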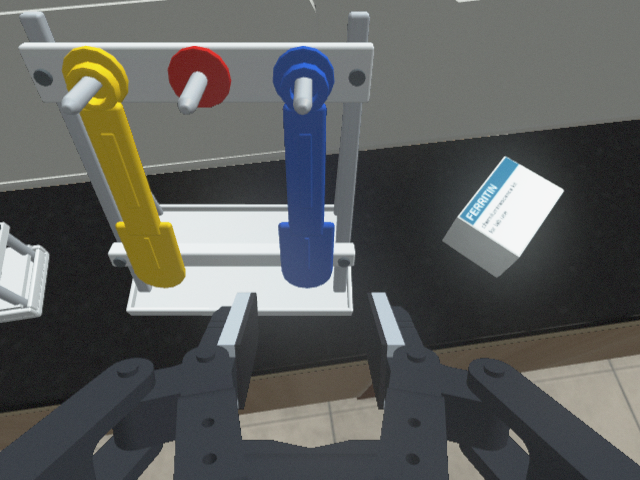

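The blue paddle hangs on the blue peg (303,80), against the disc, straight down the slope; yellow and carton are untouched, and the gripper is clear.

```bash
python3 -c "from station import arm; print(arm.hand_in())"
```

```text
the job is handed in; nothing more can be done
None
```

The blue paddle hangs on the blue peg, against the disc and straight down the slope, with the gripper clear of it; I handed the job in at about 26 s and got no verdict back.

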